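# Hitch the scrap-tool canister and load the worn end mills

### The job

Slide the blue scrap-tool canister along the bench on its drip tray, without lifting or tipping it, until its lug is fully home in the yellow fork bracket, then take the red-headed pin from its parking block and push it down through fork and lug until its flange sits on the fork. Only then swing the canister's cover aside, feed every worn end mill from the wooden block, one at a time, down the neck, and swing the cover shut over the mouth again. Leave the tape measure and the micrometer where they are.

Things in the scene. Friction and masses are not known exactly. Their poses are not given: they have to be found in the camera images.
- canister: Loose unit, 1.4 kg, to be pushed, not lifted: grey drip tray 180 (x) x 190 (y) x 30 mm high with flat outer faces; fixed on its middle a blue round can, 94 mm in diameter, 203 mm high with the cover (knob top 229). Origin: centre of the tray's underside. Two spread fingers low on a tray face push it and square it up, with about 6 to 14 N.
- lug_hole (a point): Centre of the upright 15.5 mm hole in the canister's flat steel lug, at its top face, 145 mm along -y from the canister's origin. The lug, 40 mm wide, at 35 to 45 mm height, juts out along the canister's -y from the tray's face (95 mm from the origin) to its bevelled nose (173 mm).
- mouth (a point): Centre of the canister's open mouth, at the rim, 196 mm above the bench. The neck is 32 mm wide inside, 39 mm outside and 33 mm long, then the can widens to 87 mm inside; its floor slopes, some 170 mm below the rim at its middle.
- cover (a joint): Swing cover of the canister (steel disc 52 mm in diameter, 4 mm thick, swinging level just above the rim about an upright pivot): 0 rad = shut over the mouth, grows to 2.5 as it swings open, counterclockwise seen from above. Light friction, stays where it is left.
- cover_pivot (a point): Upright pivot axis of the cover, on the canister's +y side, 35 mm from the neck's axis, at the height of the cover's underside.
- cover_knob (a point): Top centre of the red round knob of the cover (16 mm in diameter, 26 mm high, standing on the disc), 50 mm from the pivot axis. At joint 0 it lies from the pivot along the canister's -y.
- hitch: Yellow fork bracket fixed to the bench, open to its own +y. Origin: on the bench under the fork hole. Lug slot 30 to 50 mm high between two plates and cheeks 43 mm apart, mouth flared out to 47 mm along +y. A back wall stops the lug when the holes line up: the canister's origin is then 145 mm along the hitch's +y, at equal yaw. 60 mm high.
- fork_hole (a point): Centre of the upright 15.5 mm holes through both fork plates (20 to 30 and 50 to 60 mm high), at the top face of the fork, 60 mm above the bench.
- park_hole (a point): Mouth of the 14.5 mm hole of the dark block beside the fork, where the pin is parked, 60 mm above the bench.
- pin: Loose headed steel pin, upright. Origin: the tip. Shank 12 mm in diameter and 50 mm long, tapering to 6 mm over the last 8 mm; flange 26 mm in diameter, 50 to 55 mm above the tip; above it a red grip 18 mm in diameter, 55 to 83 mm above the tip. Parked or seated, its tip is 10 mm above the bench. 90 g.
- rack: Loose wooden tool block 190 (x) x 60 (y) x 40 mm, 0.8 kg, with four 18 mm holes 30 mm deep in a row along its x, at -66, -22, 22 and 66 mm. Origin: centre of its underside.
- tape_measure: Yellow tape measure, 68x76x38 mm, a bystander to leave alone. Origin: centre of its underside.
- micrometer: Outside micrometer lying flat, 43x124x15 mm, a bystander to leave alone. Origin: centre of its underside.
- cutter_0: Worn end mill, a steel bar 16 mm in diameter and 75 mm long with a copper-coloured ring near its middle, 100 g, standing in the wooden block with its tip 10 mm above the bench. Origin: centre of its cutting end (the lower one). May be absent.
- cutter_0_top (a point): Top end of cutter_0's plain shank, 75 mm from its origin along its axis.
- cutter_1: Worn end mill, a steel bar 16 mm in diameter and 75 mm long with a copper-coloured ring near its middle, 100 g, standing in the wooden block with its tip 10 mm above the bench. Origin: centre of its cutting end (the lower one). May be absent.
- cutter_1_top (a point): Top end of cutter_1's plain shank, 75 mm from its origin along its axis.
- cutter_2: Worn end mill, a steel bar 16 mm in diameter and 75 mm long with a copper-coloured ring near its middle, 100 g, standing in the wooden block with its tip 10 mm above the bench. Origin: centre of its cutting end (the lower one). May be absent.
- cutter_2_top (a point): Top end of cutter_2's plain shank, 75 mm from its origin along its axis.
- cutter_3: Worn end mill, a steel bar 16 mm in diameter and 75 mm long with a copper-coloured ring near its middle, 100 g, standing in the wooden block with its tip 10 mm above the bench. Origin: centre of its cutting end (the lower one). May be absent.
- cutter_3_top (a point): Top end of cutter_3's plain shank, 75 mm from its origin along its axis.

How it is judged:
By the outcome, as a careful person would: the job done as asked, in the order asked, and still so for the second after the job is handed in, with the robot touching nothing.
Of cutter_0, cutter_1, cutter_2, cutter_3 only 2 to 4 are there at a start; the rules pass over those that are not, and their reading is None.
At some moment in a run one of canister, rack may be knocked a few centimetres aside while the robot is not near it.
It also fails if it takes over 210 s, if anything falls off the work surface, if the arm or the gripper's body presses on something with over 40 N, if the wrist force passes 120 N, or if a joint passes its speed limit or range.

### The arm

A 6-joint arm with a two-finger parallel gripper is mounted at the origin on a cart in front of the work surface, level with it; the furniture and walls round the work are solid. World frame = base frame: x ahead of the robot, y to its left, z up, the work surface at z = 0. Lengths are in m, angles in degrees, forces in N, time in s.
With the tool pointing down it reaches from about 0.4 to 0.825 m from the base axis. Payload 7 kg.
Tool frame: the origin (TCP) lies on the centre line of the jaws, within the pads' length; the fingertips stand 14 mm ahead of it and the grasp point (between the pads) lies 5 mm behind it; z points along the fingers, x is the direction in which the jaws open and shut, and the axes are right-handed (so a half turn about z gives the same grasp; the last joint's range is limited). The gripper opens to 88 mm and grips with 3 to 60 N. Pads are 19 mm wide; open, the fingers measure 130 mm over their backs; the gripper's body (78 mm by 193 mm) begins 47 mm behind the grasp point.
Start: joints at [82.397, 20.546, 0.682, 0, -70.136, -16.507], TCP at [0.276, 0.616, 0.241] pointing down, gripper open.
Joint ranges: [-176.03, 176.03], [-82.01, 121.73], [-58.28, 71.71], [-173.87, 95.51], [-174.79, -0.11], [-173.66, 173.66]. Speed limits (degrees/s): [136.94, 136.94, 172.46, 180, 180, 180].

### API

Orientations are given as [roll, pitch, yaw] about the fixed x, y, z axes, in that order (R = Rz(yaw) Ry(pitch) Rx(roll)).
In Python, from plant import * gives the robot as it stands.
- The arm moves only by the shell command python3 -m handwheel 'ROWS' [OPENING]. ROWS is JSON, a list of rows, each a list of 2 entries, a list of its own where there are three numbers: the shift along the tool's x, y, z each as a share of 0.2 m, from -1 to 1, then the turn, a rotation vector about the tool's x, y, z each as a share of 360 degrees, from -1 to 1. In form: [[[tx, ty, tz], [ax, ay, az]], ...]. A call has 1 to 5 rows; each row is the pose to reach, as a shift and turn from the pose commanded when the call began, along the tool's axes at that moment, turning the shorter way round; what a row does not reach only later rows make up. A row lasts 1/12 s, in which the tool goes at most 41.7 mm and 7.16 degrees, less where a joint would pass 70% of its speed; a pose out of reach is approached as far as the arm can. A call with a number of a shift or a turn outside -1 to 1 is refused whole. A call with a gripper value outside its range is refused whole. OPENING is the closure, from -1 (fully open) to 1 (shut), set as the call begins (- or left out, the last holds). The fingers move at their own pace and stop on an object; the grip force is fixed at half the most. Time passes only in rows, so rows that repeat a pose let the fingers close. It gives the time, the measured TCP pose, the force and the opening at its end, in the units of the state.
- get_obs(): the state, without advancing time (a new reading comes with each control period).
- snapshot(name): name is "scene" or "top" or "wrist"; returns a dict with "color" (384x512x3 uint8, red, green, blue), "z_map" (384x512 float32, m along the optical axis (not along the pixel's ray), 0 where there is no reading), "intrinsics" (3x3 intrinsics, pixels), "distortion" ([k1, k2, p1, p2, k3] as OpenCV has them; the pictures are not rectified), "rvec" (rotation vector, rad) and "tvec" (3), from world to camera coordinates, as OpenCV has them. Camera axes: x right, y down, z forward; pixel columns grow to the right and rows downward; lengths in m; the calibration is good to about 2 mm. A picture is of the moment at which its call begins.
- close_job(): hands the job in, once; it reports no verdict.
The state is a dict: "clock": time; "joint_pos": joint angles; "qvel": joint speeds; "tau": joint torques, N m; "tool_pos": TCP position; "orientation": TCP orientation; "force": force on the tool from outside, world axes, zero at the start; "moment": the same for the moment, N m; "opening": finger opening in m.
Only numpy, scipy, OpenCV 4.12 (cv2) and the standard library are available. Lean on these libraries where they do the work, as an engineer would, in place of code of your own. Each camera call takes 0.05 s, during which the arm holds its last target. There are 200 camera calls.

## Working session

There is one attempt and no reset: what is moved stays moved. The work goes in short steps, Python scripts to look and compute and a shell command to move; the robot and the scene stay as the last step left them, time stands still between calls to the robot, and variables do not carry over. Pictures are saved under pics/ and viewed, about 12 in all and at most 16, crops included, and the job is handed in when it is done.

```bash
mkdir -p pics; ls
cat > h.py <<'E'
from plant import *
import numpy as np, cv2
from scipy.spatial.transform import Rotation as R
def shot(n,f):
    s=snapshot(n); cv2.imwrite('pics/'+f+'.png',s['color'][:,:,::-1]); np.savez('pics/'+f+'.npz',**s); return s
def cloud(s):
    h,w=s['z_map'].shape; u,v=np.meshgrid(np.arange(w),np.arange(h))
    p=cv2.undistortPoints(np.stack([u,v],-1).reshape(-1,1,2).astype(np.float64),s['intrinsics'],s['distortion']).reshape(h,w,2)
    z=s['z_map'].astype(float); c=np.dstack([p[...,0]*z,p[...,1]*z,z])
    M,_=cv2.Rodrigues(np.array(s['rvec'],float)); W=(c-np.array(s['tvec']).ravel())@M
    W[z==0]=np.nan; return W
def proj(s,P):
    return cv2.projectPoints(np.array(P,float).reshape(-1,3),np.array(s['rvec'],float),np.array(s['tvec'],float),s['intrinsics'],s['distortion'])[0].reshape(-1,2)
def tool():
    o=get_obs(); return np.array(o['tool_pos']),R.from_euler('xyz',o['orientation'],degrees=True),o
def shift(target,yaw=None):
    "print row for a pose: world xyz target; yaw = world yaw of tool-x (tool down)"
    p,r,o=tool(); d=r.inv().apply(np.array(target)-p)/0.2
    t=np.zeros(3)
    if yaw is not None:
        g=R.from_euler('xyz',[180,0,yaw],degrees=True); t=(r.inv()*g).as_rotvec(degrees=True)/360
    print('row',np.round(d,4).tolist(),np.round(t,4).tolist())
E
python3 - <<'E'
from h import *
o=get_obs(); print(o)
a=shot('scene','s0'); b=shot('top','t0')
cv2.imwrite('pics/both.png',np.vstack([a['color'],b['color']])[:,:,::-1][:, :])
for s in(a,b):
    M,_=cv2.Rodrigues(np.array(s['rvec'],float)); print(-M.T@np.array(s['tvec']).ravel(),M[2])
E
```

```text
pics
{'clock': 0.0, 'joint_pos': array([ 8.23982028e+01,  2.05914369e+01,  6.33125695e-01, -1.94970495e-02,
       -7.01345781e+01, -1.65074057e+01]), 'qvel': array([-0.01001494, -0.03491271, -0.03714707, -0.03572123,  0.0359627 ,
       -0.02262601]), 'tau': array([ 7.74443815e-04, -5.82715023e+01,  2.93069440e+01,  6.99770004e+00,
        7.04184640e-03, -1.57168733e-04]), 'tool_pos': array([0.27555288, 0.6156869 , 0.23961967]), 'orientation': array([-1.79991177e+02, -9.42688398e-02, -1.14115850e+02]), 'force': array([-0.82943619, -0.50364347, -0.12520053]), 'moment': array([ 0.01441376, -0.02984549,  0.01294637]), 'opening': 0.08731740200656973}
[-0.03069712 -0.78350615  1.14205775] [ 0.44391858  0.55549683 -0.70310708]
[0.37887396 0.00242627 1.8905988 ] [ 0.14289496  0.01644989 -0.98960115]
```

View pics/both.png

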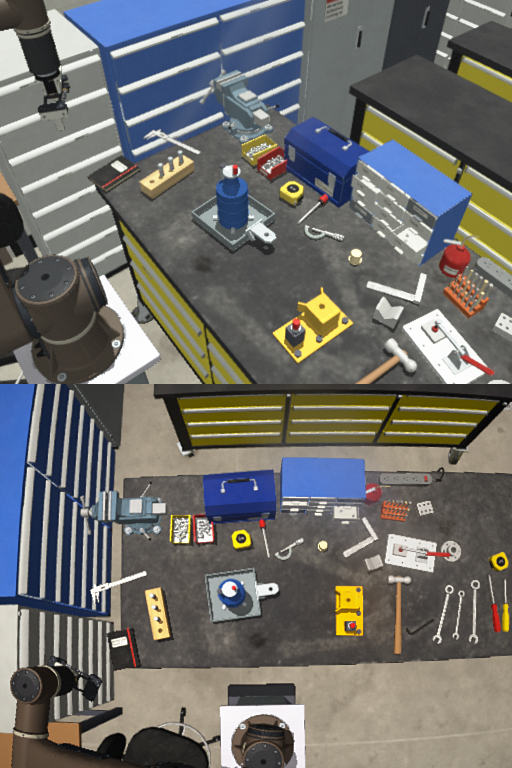

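Run:
```python
from h import *
b=np.load('pics/t0.npz'); W=cloud(b); a=np.load('pics/s0.npz'); V=cloud(a)
c=b['color'][160:290,120:380]; c=cv2.resize(c,None,fx=3,fy=3,interpolation=cv2.INTER_CUBIC)
c2=a['color'][130:370,80:360]; c2=cv2.resize(c2,None,fx=1.2,fy=1.2)
cv2.imwrite('pics/crop.png',c[:,:,::-1])
def at(W,u,v): return np.round(W[v,u],3).tolist()
print(b['intrinsics'],a['intrinsics'])
# hitch yellow
def mask(s,lo,hi): return cv2.inRange(cv2.cvtColor(s['color'],cv2.COLOR_RGB2HSV),lo,hi)>0
for n,s,P in(('top',b,W),('scene',a,V)):
    m=mask(s,(20,120,90),(35,255,255))
    for zl,zh in((.045,.075),(.0,.02)):
        q=P[m&(P[...,2]>zl)&(P[...,2]<zh)&(P[...,0]>.3)&(P[...,0]<.7)&(P[...,1]<0)&(P[...,1]>-.45)]
        if len(q)>5: print(n,'yellow',zl,len(q),q.mean(0),cv2.minAreaRect((q[:,:2]*1000).astype(np.float32)))
    q=P[(P[...,2]>.02)&(P[...,2]<.06)&(P[...,0]>.35)&(P[...,0]<.75)&(P[...,1]<.25)&(P[...,1]>-.12)]
    print(n,'tray+lug',len(q),cv2.minAreaRect((q[:,:2]*1000).astype(np.float32)))
    q=P[(P[...,2]>.19)&(P[...,2]<.24)&(P[...,0]>.35)&(P[...,0]<.75)&(P[...,1]<.25)&(P[...,1]>-.12)]
    print(n,'cover',len(q),q.mean(0),q.max(0),q.min(0))
    m=mask(s,(0,150,80),(8,255,255))|mask(s,(172,150,80),(180,255,255))
    q=P[m&(P[...,2]>.07)&(P[...,2]<.11)&(P[...,0]<.6)&(P[...,1]<0)]; print(n,'pin',len(q),q.mean(0))
    q=P[m&(P[...,2]>.20)&(P[...,2]<.24)&(P[...,0]>.35)&(P[...,0]<.75)&(P[...,1]<.25)&(P[...,1]>-.12)]; print(n,'knob',len(q),q.mean(0))
    q=P[(P[...,2]>.033)&(P[...,2]<.048)&(P[...,0]>.3)&(P[...,0]<.7)&(P[...,1]<.48)&(P[...,1]>.25)]
    print(n,'rack',len(q),cv2.minAreaRect((q[:,:2]*1000).astype(np.float32)))
    q=P[(P[...,2]>.06)&(P[...,2]<.1)&(P[...,0]>.3)&(P[...,0]<.7)&(P[...,1]<.48)&(P[...,1]>.25)]
    print(n,'cutters',np.round(q,3).tolist()[:60:3])
```

```text
[[494.89460565   0.         249.85204756]
 [  0.         494.89460565 190.01487186]
 [  0.           0.           1.        ]] [[494.27349299   0.         259.60440067]
 [  0.         494.27349299 199.64365841]
 [  0.           0.           1.        ]]
top yellow 0.045 309 [ 0.53700394 -0.3349678   0.05866704] ((539.0835571289062, -328.6199645996094), (84.13860321044922, 78.47975158691406), 88.79624938964844)
top yellow 0.0 743 [ 0.493761   -0.34247692  0.00744425] ((501.35028076171875, -343.4930419921875), (106.33119201660156, 189.31898498535156), 88.51956176757812)
top tray+lug 532 ((576.8043212890625, 97.15032196044922), (249.0460662841797, 273.60382080078125), 42.068851470947266)
top cover 191 [0.57214591 0.10720311 0.2040061 ] [0.59666237 0.14489283 0.22990227] [0.55135337 0.07879455 0.19024847]
top pin 22 [ 0.44167156 -0.33685209  0.09062936]
top knob 13 [0.57399256 0.08609158 0.22587942]
top rack 632 ((505.6326599121094, 389.2265625), (192.37852478027344, 64.19766235351562), 10.110146522521973)
top cutters [[0.578, 0.407, 0.076], [0.574, 0.409, 0.083], [0.574, 0.398, 0.081], 
[... 935 characters left out ...]
95  0.19053608]
scene pin 57 [ 0.43813208 -0.34082675  0.08842826]
scene knob 30 [0.57212774 0.08331238 0.22258162]
scene rack 636 ((503.8970947265625, 389.63360595703125), (193.9483184814453, 69.87403869628906), 10.737772941589355)
scene cutters [[0.57, 0.407, 0.086], [0.568, 0.404, 0.085], [0.56, 0.398, 0.088], [0.571, 0.396, 0.084], [0.569, 0.401, 0.078], [0.562, 0.397, 0.079], [0.559, 0.399, 0.075], [0.567, 0.392, 0.075], [0.565, 0.405, 0.064], [0.573, 0.398, 0.064], [0.528, 0.397, 0.083], [0.562, 0.4, 0.064], [0.517, 0.391, 0.088], [0.527, 0.388, 0.086], [0.516, 0.39, 0.085], [0.527, 0.39, 0.079], [0.519, 0.389, 0.08], [0.531, 0.393, 0.071], [0.523, 0.391, 0.073], [0.516, 0.393, 0.071]]
```

View pics/crop.png

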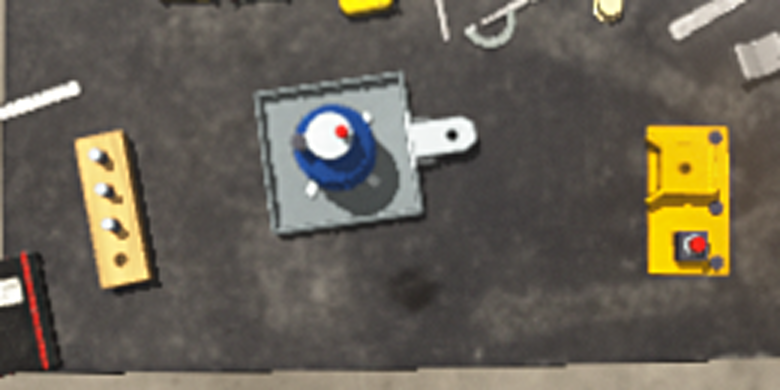

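```bash
A='[[0,0,-0.8],[0,0,0.0917]]'
python3 -m handwheel '[[[0,0,-0.8],[0,0,0.0917]],[[0,0,-0.8],[0,0,0.0917]],[[0,0,-0.8],[0,0,0.0917]],[[0,0,-0.8],[0,0,0.0917]],[[0,0,-0.8],[0,0,0.0917]]]' -1
python3 -m handwheel '[[[0,0,0],[0,0,0.0917]],[[0,0,0],[0,0,0.0917]],[[0,0,0],[0,0,0.0917]],[[0,0,0],[0,0,0.0917]],[[0,0,0],[0,0,0.0917]]]'
python3 -m handwheel '[[[-0.37,-0.86,0],[0,0,0]],[[-0.37,-0.86,0],[0,0,0]],[[-0.37,-0.86,0],[0,0,0]],[[-0.37,-0.86,0],[0,0,0]],[[-0.37,-0.86,0],[0,0,0]]]'
python3 -m handwheel '[[[-0.37,-0.86,0],[0,0,0]],[[-0.37,-0.86,0],[0,0,0]],[[-0.37,-0.86,0],[0,0,0]],[[-0.37,-0.86,0],[0,0,0]],[[-0.37,-0.86,0],[0,0,0]]]'
python3 -m handwheel '[[[-0.2,-0.86,0],[0,0,0]],[[-0.2,-0.86,0],[0,0,0]],[[-0.2,-0.86,0],[0,0,0]],[[-0.2,-0.86,0],[0,0,0]],[[-0.2,-0.86,0],[0,0,0]]]'
python3 - <<'E'
from h import *
p,r,o=tool(); print(p,o['orientation'],o['joint_pos'])
s=shot('wrist','w0'); M,_=cv2.Rodrigues(np.array(s['rvec'],float)); print(-M.T@np.array(s['tvec']).ravel(),M,s['intrinsics'])
E
```

```text
clock: 0.52
tool_pos: [0.2771, 0.6174, 0.4095]
orientation: [179.6, 0.5, -147.5]
force: [-0.2, -1.2, 1.3]
opening: 0.0874
clock: 0.93
tool_pos: [0.2756, 0.616, 0.4]
orientation: [-179.9, -0.0, 179.5]
force: [0.2, -0.1, -0.9]
opening: 0.0877
clock: 1.35
tool_pos: [0.3502, 0.4402, 0.4011]
orientation: [180.0, 0.0, 179.8]
force: [0.3, -0.3, 0.1]
opening: 0.0876
clock: 1.77
tool_pos: [0.4235, 0.2682, 0.4009]
orientation: [-180.0, 0.0, 179.8]
force: [0.8, -0.4, -0.4]
opening: 0.088
clock: 2.18
tool_pos: [0.4626, 0.0953, 0.4008]
orientation: [-180.0, 0.0, 179.7]
force: [-0.6, 0.5, -0.1]
opening: 0.088
[0.46255411 0.09531317 0.4008104 ] [-1.79965356e+02  1.10921606e-02  1.79714358e+02] [ 3.56339113e+01 -2.92980986e+00 -7.24441978e+00  3.46608383e-02
 -8.56967317e+01 -3.59221610e+01]
[0.46185908 0.01410215 0.54552067] [[-0.99998657  0.00505747 -0.00112888]
 [ 0.00448953  0.95435228  0.29864959]
 [ 0.00258776  0.29864051 -0.95436217]] [[283.42021834   0.         252.55639773]
 [  0.         283.42021834 195.42354142]
 [  0.           0.           1.        ]]
```

View pics/w0.png

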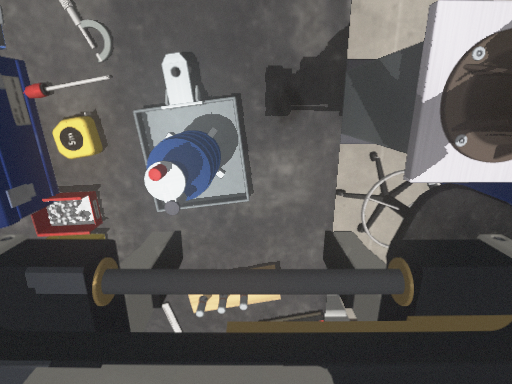

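```bash
cat >> h.py <<'E'
def ray(s,uv,z):
    "pixels to world on plane z"
    uv=np.array(uv,float).reshape(-1,1,2); n=cv2.undistortPoints(uv,s['intrinsics'],s['distortion']).reshape(-1,2)
    M,_=cv2.Rodrigues(np.array(s['rvec'],float)); C=-M.T@np.array(s['tvec']).ravel(); d=np.c_[n,np.ones(len(n))]@M
    return C+d*((np.atleast_1d(z)-C[2])/d[:,2])[:,None]
def fitpose(loc,world):
    "planar pose from local xy -> world xy"
    a=np.array(loc)[:,:2];b=np.array(world)[:,:2];ca,cb=a.mean(0),b.mean(0);A=a-ca;B=b-cb
    t=np.arctan2((A[:,0]*B[:,1]-A[:,1]*B[:,0]).sum(),(A*B).sum()); c,s=np.cos(t),np.sin(t);Q=np.array([[c,-s],[s,c]])
    o=cb-Q@ca; return o,np.degrees(t),np.linalg.norm(a@Q.T+o-b,axis=1)
E
python3 -m handwheel '[[[-0.1,-0.65,0],[0,0,0]],[[-0.1,-0.65,0],[0,0,0]],[[-0.1,-0.65,0],[0,0,0]],[[-0.1,-0.65,0],[0,0,0]],[[-0.1,-0.65,0],[0,0,0]]]'
python3 -m handwheel '[[[0,-0.65,0],[0,0,0]],[[0,-0.65,0],[0,0,0]],[[0,-0.65,0],[0,0,0]],[[0,-0.65,0],[0,0,0]],[[0,-0.65,0],[0,0,0]]]'
python3 - <<'E'
from h import *
s=np.load('pics/w0.npz')
g=cv2.cvtColor(s['color'],cv2.COLOR_RGB2GRAY)
W=ray(s,[(134,112),(236,97),(248,200),(157,212),(176,72)],[.03]*4+[.045]); print(W.round(4))
L=[(.09,-.095),(-.09,-.095),(-.09,.095),(.09,.095),(0,-.145)]
print(fitpose(L,W)); print('micr/tape',ray(s,[(60,0),(108,30),(98,58),(80,24),(77,136),(100,155),(92,118)],[.01]*4+[.03]*3).round(3).tolist())
t=np.load('pics/t0.npz'); 
px=lambda u,v:(120+(u+.5)/3-.5,160+(v+.5)/3-.5)
Wt=ray(t,[px(402,72),px(424,213),px(277,235),px(256,92),px(452,135)],[.03,.03,.03,.03,.045]); print(Wt.round(4),fitpose(L,Wt))
s=shot('wrist','w1')
c=cv2.resize(s['color'][:230,:],None,fx=1.5,fy=1.5,interpolation=cv2.INTER_CUBIC); cv2.imwrite('pics/w1c.png',c[:,:,::-1])
E
```

```text
clock: 2.65
tool_pos: [0.4822, -0.0325, 0.4001]
orientation: [-180.0, -0.1, 179.6]
force: [-0.8, 0.5, -0.6]
opening: 0.0876
clock: 3.07
tool_pos: [0.4818, -0.1616, 0.3999]
orientation: [180.0, -0.1, 179.7]
force: [1.0, 0.3, -0.6]
opening: 0.0876
[[ 0.6703  0.0212  0.03  ]
 [ 0.4909 -0.0024  0.03  ]
 [ 0.472   0.1846  0.03  ]
 [ 0.6494  0.2083  0.03  ]
 [ 0.5874 -0.0414  0.045 ]]
(array([0.57059876, 0.1028709 ]), np.float64(6.741237730379051), array([0.00223459, 0.00152944, 0.0028631 , 0.00081267, 0.00036529]))
micr/tape [[0.78, -0.158, 0.01], [0.706, -0.112, 0.01], [0.73, -0.069, 0.01], [0.752, -0.122, 0.01], [0.779, 0.062, 0.03], [0.743, 0.096, 0.03], [0.746, 0.031, 0.03]]
[[ 0.6716  0.0183  0.03  ]
 [ 0.4922 -0.0053  0.03  ]
 [ 0.4684  0.1796  0.03  ]
 [ 0.6504  0.2044  0.03  ]
 [ 0.588  -0.0426  0.045 ]] (array([0.57048314, 0.09965824]), np.float64(7.206521519415713), array([0.00163435, 0.00106465, 0.00309011, 0.00263299, 0.00174743]))
```

View pics/w1c.png

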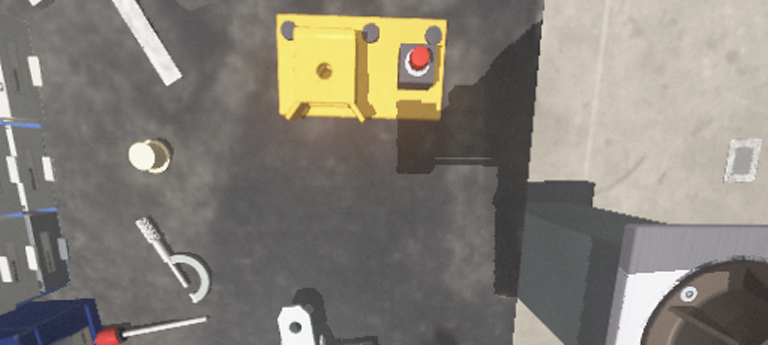

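Run:
```python
from h import *
s=np.load('pics/w1.npz'); px=lambda L:[((u+.5)/1.5-.5,(v+.5)/1.5-.5) for u,v in L]
H=ray(s,px([(324,71)]),.06);print('fork',H)
P=ray(s,px([(419,57)]),.091);print('pin',P)
E=ray(s,px([(278,15),(447,19),(440,119),(279,117)]),.01);print(E.round(4));d=E[0]-E[1];print('yaw',np.degrees(np.arctan2(d[1],d[0])))
F=ray(s,px([(297,27),(357,30),(355,112),(290,108)]),.06);print(F.round(4))
# yellow fits at several heights from the depth
C=cloud(s);m=cv2.inRange(cv2.cvtColor(s['color'],cv2.COLOR_RGB2HSV),(18,120,60),(35,255,255))>0
for zl,zh in((.053,.068),(-.005,.02)):
    q=C[m&(C[...,2]>zl)&(C[...,2]<zh)&(C[...,1]<-.2)];print(len(q),q.mean(0),cv2.minAreaRect((q[:,:2]*1000).astype(np.float32)))
# dark hole centroid
g=cv2.cvtColor(s['color'],cv2.COLOR_RGB2GRAY); u,v=px([(324,71)])[0];u,v=round(u),round(v);w=g[v-7:v+8,u-7:u+8].astype(float);w=np.clip(np.median(w)-15-w,0,None);yy,xx=np.mgrid[v-7:v+8,u-7:u+8];c=((w*xx).sum()/w.sum(),(w*yy).sum()/w.sum());print(c,ray(s,[c],.06))
hsv=cv2.cvtColor(s['color'],cv2.COLOR_RGB2HSV);m=((hsv[...,0]<8)|(hsv[...,0]>172))&(hsv[...,1]>150)
q=C[m&(C[...,2]>.085)&(C[...,2]<.1)&(C[...,1]<-.2)];print('pin top',len(q),np.median(q,0),(q.max(0)+q.min(0))/2)
t=np.load('pics/t0.npz');p2=lambda u,v:(120+(u+.5)/3-.5,160+(v+.5)/3-.5);print('top fork,pin',ray(t,[p2(685,168),p2(698,244)],[.06,.091]))
```

```text
fork [[ 0.53739047 -0.33144016  0.06      ]]
pin [[ 0.44240906 -0.33741669  0.091     ]]
[[ 0.5915 -0.3971  0.01  ]
 [ 0.4053 -0.392   0.01  ]
 [ 0.4095 -0.2888  0.01  ]
 [ 0.5979 -0.2922  0.01  ]]
yaw -1.5555953708977235
[[ 0.5629 -0.3718  0.06  ]
 [ 0.5026 -0.3687  0.06  ]
 [ 0.5063 -0.2919  0.06  ]
 [ 0.5748 -0.2963  0.06  ]]
2041 [ 0.5373517  -0.33437996  0.06042936] ((502.2543640136719, -327.43511962890625), (87.29010009765625, 154.89468383789062), 88.24890899658203)
4121 [ 0.49153501 -0.34334791  0.00843097] ((502.3694152832031, -343.80609130859375), (110.31404113769531, 191.3075408935547), 88.50041961669922)
(np.float64(215.35731259451285), np.float64(46.919853100021605)) [[ 0.53811204 -0.33179228  0.06      ]]
pin top 144 [ 0.44276412 -0.33695027  0.0933154 ] [ 0.44264403 -0.33712624  0.09096112]
top fork,pin [[ 0.53790068 -0.3312238   0.06      ]
 [ 0.44196022 -0.33769384  0.091     ]]
```

```bash
python3 -m handwheel '[[[-0.55,0.66,0],[0,0,0]],[[-0.55,0.66,0],[0,0,0]],[[-0.55,0.66,0],[0,0,0]],[[-0.55,0.66,0],[0,0,0]],[[-0.55,0.66,0],[0,0,0]]]' >/dev/null
python3 -m handwheel '[[[-0.55,0.66,0],[0,0,0]],[[-0.55,0.66,0],[0,0,0]],[[-0.55,0.66,0],[0,0,0]],[[-0.55,0.66,0],[0,0,0]],[[-0.55,0.66,0],[0,0,0]]]' >/dev/null
python3 -m handwheel '[[[0,0,0],[0,0,-0.0821]],[[0,0,0],[0,0,-0.0821]],[[0,0,0],[0,0,-0.0821]],[[0,0,0],[0,0,-0.0821]],[[0,0,0],[0,0,-0.0821]]]' >/dev/null
python3 -m handwheel '[[[0,0,0],[0,0,-0.0821]],[[0,0,0],[0,0,-0.0821]],[[0,0,0],[0,0,-0.0821]],[[0,0,0],[0,0,-0.0821]],[[0,0,0],[0,0,-0.0821]]]' >/dev/null
python3 -m handwheel '[[[0,0,0],[0,0,-0.0821]],[[0,0,0],[0,0,-0.0821]],[[0,0,0],[0,0,-0.0821]],[[0,0,0],[0,0,-0.0821]],[[0,0,0],[0,0,-0.0821]]]' 
python3 -c "
from h import *
shift([.70,.10,.02],-91.6); s=shot('top','t1'); C=cloud(s)
a=np.load('pics/t0.npz'); d=cv2.absdiff(a['color'],s['color']).sum(2)[170:290,190:290]; print((d>100).sum()); print(tool()[2]['joint_pos'])
"
```

```text
clock: 5.2
tool_pos: [0.7022, 0.1042, 0.4005]
orientation: [180.0, 0.0, -91.4]
force: [0.3, -0.2, 0.5]
opening: 0.0875
row [0.0213, 0.0104, 1.9027] [0.0, 0.0, 0.0006]
3183
[ 2.40978625e+01  2.14522692e+01  2.21789469e+01 -7.26218526e-03
 -9.07319317e+01  6.42473294e+01]
```

```bash
python3 -m handwheel '[[[0.02,0.01,0.95],[0,0,0]],[[0.02,0.01,0.95],[0,0,0]],[[0.02,0.01,0.95],[0,0,0]],[[0.02,0.01,0.95],[0,0,0]],[[0.02,0.01,0.95],[0,0,0]]]' 
python3 -m handwheel '[[[0,0,0.25],[0,0,0]],[[0,0,0.5],[0,0,0]],[[0,0,0.75],[0,0,0]],[[0,0,0.95],[0,0,0]],[[0,0,0.95],[0,0,0]]]' 
python3 -m handwheel '[[[0,0.03,0],[0,0,0]],[[0,0.06,0],[0,0,0]],[[0,0.09,0],[0,0,0]],[[0,0.105,0],[0,0,0]],[[0,0.12,0],[0,0,0]]]' 
python3 -m handwheel '[[[0,0.015,0],[0,0,0]],[[0,0.03,0],[0,0,0]],[[0,0.045,0],[0,0,0]],[[0,0.06,0],[0,0,0]],[[0,0.07,0],[0,0,0]]]'
```

```text
clock: 5.67
tool_pos: [0.6979, 0.0992, 0.2053]
orientation: [179.7, -0.1, -91.9]
force: [-0.7, -0.6, -1.3]
opening: 0.0878
clock: 6.08
tool_pos: [0.6977, 0.0989, 0.0155]
orientation: [179.7, -0.1, -92.0]
force: [-0.7, -0.9, -0.6]
opening: 0.0875
clock: 6.5
tool_pos: [0.678, 0.1003, 0.0219]
orientation: [-179.8, 0.1, -91.5]
force: [6.4, -2.9, -2.4]
opening: 0.0877
clock: 6.92
tool_pos: [0.6641, 0.1004, 0.022]
orientation: [-179.8, 0.1, -91.5]
force: [6.8, -3.0, -3.6]
opening: 0.0879
```

```bash
python3 -m handwheel '[[[0,0.015,0],[0,0,0]],[[0,0.03,0],[0,0,0]],[[0,0.045,0],[0,0,0]],[[0,0.06,0],[0,0,0]],[[0,0.06,0],[0,0,0]]]' 
python3 -m handwheel '[[[0,-0.05,0],[0,0,0]],[[0,-0.2,0],[0,0,0]],[[0,-0.2,-0.2],[0,0,0]],[[0,-0.2,-0.4],[0,0,0]],[[0,-0.2,-0.6],[0,0,0]]]'
python3 -m handwheel '[[[0,0,-0.5],[0,0,0]],[[0,0,-1],[0,0,0]],[[0,0,-1],[0,0,0]],[[0,-0.2,-1],[0,0,0]],[[0,-0.2,-1],[0,0,0]]]'
python3 - <<'E'
from h import *
s=shot('top','t2'); print(tool()[0])
c=s['color'][150:300,180:390]; cv2.imwrite('pics/t2c.png',cv2.resize(c,None,fx=3.8,fy=3.8,interpolation=cv2.INTER_CUBIC)[:,:,::-1])
E
```

```text
clock: 7.33
tool_pos: [0.6516, 0.1007, 0.022]
orientation: [-179.8, 0.1, -91.5]
force: [4.8, -2.0, -1.4]
opening: 0.0877
clock: 7.75
tool_pos: [0.6902, 0.099, 0.1398]
orientation: [179.7, -0.1, -91.6]
force: [0.9, -0.2, 0.8]
opening: 0.0874
clock: 8.17
tool_pos: [0.7292, 0.0983, 0.3435]
orientation: [-179.9, 0.1, -91.5]
force: [2.1, 0.2, 0.3]
opening: 0.0876
[0.73464439 0.09771916 0.35096072]
```

View pics/t2c.png

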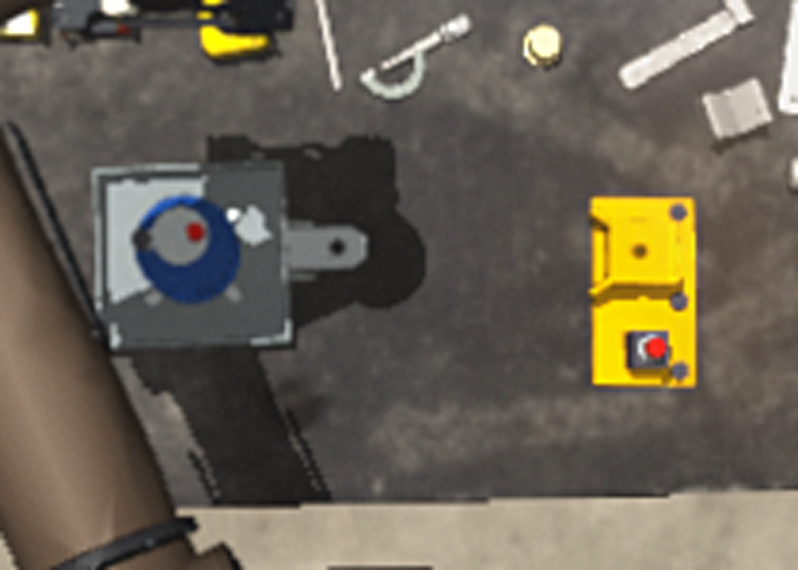

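```bash
python3 -m handwheel '[[[0,0.4,0],[0,0,-0.0833]],[[0,0.4,0],[0,0,-0.0833]],[[0,0.4,0],[0,0,-0.0833]],[[0,0.4,0],[0,0,-0.0833]],[[0,0.4,0],[0,0,-0.0833]]]' >/dev/null
python3 -m handwheel '[[[0,0,0],[0,0,-0.0833]],[[0,0,0],[0,0,-0.0833]],[[0,0,0],[0,0,-0.0833]],[[0,0,0],[0,0,-0.0833]],[[0,0,0],[0,0,-0.0833]]]' >/dev/null
python3 -m handwheel '[[[0,0,0],[0,0,-0.0833]],[[0,0,0],[0,0,-0.0833]],[[0,0,0],[0,0,-0.0833]],[[0,0,0],[0,0,-0.0833]],[[0,0,0],[0,0,-0.0833]]]'
python3 - <<'E'
from h import *
s=np.load('pics/t2.npz'); px=lambda u,v:(180+(u+.5)/3.8-.5,150+(v+.5)/3.8-.5)
L=[(.09,-.095),(-.09,-.095),(-.09,.095),(.09,.095),(0,-.145)]
W=ray(s,[px(284,162),px(294,348),px(106,352),px(92,167),px(337,247)],[.03]*4+[.045]); print(W.round(4),fitpose(L,W))
print('fork',ray(s,[px(640,250),px(656,347)],[.06,.091]))
shift([.555,.26,.35],-1.6);print(tool()[2]['joint_pos'])
E
```

```text
clock: 9.47
tool_pos: [0.6498, 0.1004, 0.3389]
orientation: [180.0, 0.0, -1.5]
force: [0.1, 0.2, 0.1]
opening: 0.0879
[[ 0.6385  0.0164  0.03  ]
 [ 0.4529  0.0106  0.03  ]
 [ 0.4527  0.1968  0.03  ]
 [ 0.638   0.2089  0.03  ]
 [ 0.5507 -0.034   0.045 ]] (array([0.54578033, 0.10870815]), np.float64(1.5280470750308066), array([0.00033951, 0.00547559, 0.0045443 , 0.00552571, 0.00243057]))
fork [[ 0.53881449 -0.33146384  0.06      ]
 [ 0.44216035 -0.33744167  0.091     ]]
row [-0.4948, -0.7852, -0.055] [0.0, 0.0001, 0.0003]
[ 2.57374208e+01  1.65436141e+01  7.55006904e+00 -1.29775791e-02
 -8.10386460e+01  1.52777079e+02]
```

```bash
python3 -m handwheel '[[[-0.5,-0.79,0],[0,0,0]],[[-0.5,-0.79,0],[0,0,0]],[[-0.5,-0.79,0],[0,0,0]],[[-0.5,-0.79,0],[0,0,0]],[[-0.5,-0.79,0],[0,0,0]]]' >/dev/null
python3 -m handwheel '[[[0,0,0.8],[0,0,0]],[[0,0,0.8],[0,0,0]],[[0,0,0.8],[0,0,0]],[[0,0,0.8],[0,0,0]],[[0,0,0.8],[0,0,0]]]' >/dev/null
python3 -m handwheel '[[[0,0,0.25],[0,0,0]],[[0,0,0.5],[0,0,0]],[[0,0,0.7],[0,0,0]],[[0,0,0.79],[0,0,0]],[[0,0,0.79],[0,0,0]]]' 
python3 -m handwheel '[[[0,0.05,0],[0,0,0]],[[0,0.10,0],[0,0,0]],[[0,0.15,0],[0,0,0]],[[0,0.18,0],[0,0,0]],[[0,0.2,0],[0,0,0]]]'
python3 -m handwheel '[[[0,0.02,0],[0,0,0]],[[0,0.04,0],[0,0,0]],[[0,0.06,0],[0,0,0]],[[0,0.08,0],[0,0,0]],[[0,0.1,0],[0,0,0]]]'
python3 -m handwheel '[[[0,0.02,0],[0,0,0]],[[0,0.04,0],[0,0,0]],[[0,0.06,0],[0,0,0]],[[0,0.08,0],[0,0,0]],[[0,0.1,0],[0,0,0]]]'
python3 - <<'E'
from h import *
s=shot('top','t3'); print(tool()[0])
c=s['color'][150:300,180:390]; cv2.imwrite('pics/t3c.png',cv2.resize(c,None,fx=3.8,fy=3.8,interpolation=cv2.INTER_CUBIC)[:,:,::-1])
E
```

```text
clock: 10.72
tool_pos: [0.5526, 0.2598, 0.0169]
orientation: [179.7, 0.3, -1.8]
force: [-1.1, -0.4, 0.5]
opening: 0.0876
clock: 11.13
tool_pos: [0.5535, 0.2202, 0.0231]
orientation: [-179.9, -0.1, -1.6]
force: [0.8, -0.2, 0.6]
opening: 0.0876
clock: 11.55
tool_pos: [0.5548, 0.2037, 0.0229]
orientation: [-179.7, -0.3, -1.5]
force: [0.5, 9.2, 1.3]
opening: 0.0874
clock: 11.97
tool_pos: [0.5542, 0.1837, 0.0229]
orientation: [-179.7, -0.3, -1.5]
force: [-0.7, 9.0, 1.3]
opening: 0.0875
[0.55400151 0.18291268 0.02289205]
```

View pics/t3c.png

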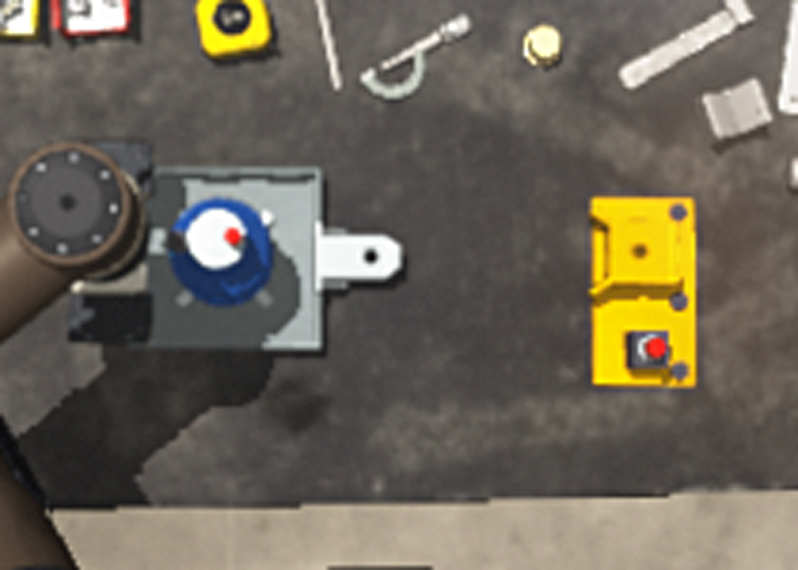

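```bash
cat >> h.py <<'E'
def lug(f,px,hole,fork,c1,c2):
    s=np.load(f); H,F=ray(s,[px(*hole),px(*fork)],[.045,.06]); A=ray(s,[px(*c1),px(*c2)],.03)
    d=A[0]-A[1]; print('lug',H.round(4),'fork',F.round(4),'edge yaw',np.degrees(np.arctan2(d[1],d[0])),'len',np.linalg.norm(d),A.mean(0).round(4))
    y=np.radians(-1.6); ex=np.array([np.cos(y),np.sin(y)]);ey=np.array([-ex[1],ex[0]]); e=(H-F)[:2]; print('in hitch frame: lateral',e@ex,'to go',e@ey)
E
python3 - <<'E'
from h import *
lug('pics/t3.npz',lambda u,v:(180+(u+.5)/3.8-.5,150+(v+.5)/3.8-.5),(371,256),(640,250),(320,170),(324,349))
E
```

```text
lug [ 0.541  -0.0673  0.045 ] fork [ 0.5388 -0.3315  0.06  ] edge yaw -0.11432514974593298 len 0.1783379717115201 [ 0.5404 -0.0192  0.03  ]
in hitch frame: lateral -0.005183906433253237 to go 0.2641402455191337
```

```bash
for i in 1; do
python3 -m handwheel '[[[0.001,0.03,0],[0,0,0]],[[0.002,0.06,0],[0,0,0]],[[0.003,0.09,0],[0,0,0]],[[0.004,0.12,0],[0,0,0]],[[0.005,0.15,0],[0,0,0]]]'|tail -2
python3 -m handwheel '[[[0.001,0.03,0],[0,0,0]],[[0.002,0.06,0],[0,0,0]],[[0.003,0.09,0],[0,0,0]],[[0.004,0.12,0],[0,0,0]],[[0.005,0.15,0],[0,0,0]]]'|tail -2
python3 -m handwheel '[[[0.001,0.03,0],[0,0,0]],[[0.002,0.06,0],[0,0,0]],[[0.003,0.09,0],[0,0,0]],[[0.004,0.12,0],[0,0,0]],[[0.005,0.15,0],[0,0,0]]]'|tail -2
python3 -m handwheel '[[[0.001,0.03,0],[0,0,0]],[[0.002,0.06,0],[0,0,0]],[[0.003,0.09,0],[0,0,0]],[[0.004,0.12,0],[0,0,0]],[[0.005,0.15,0],[0,0,0]]]'|tail -2
python3 -m handwheel '[[[0.001,0.03,0],[0,0,0]],[[0.002,0.06,0],[0,0,0]],[[0.003,0.09,0],[0,0,0]],[[0.004,0.12,0],[0,0,0]],[[0.005,0.15,0],[0,0,0]]]'
done
python3 - <<'E'
from h import *
s=shot('top','t4'); print(tool()[0])
c=s['color'][180:280,260:380]; cv2.imwrite('pics/t4c.png',cv2.resize(c,None,fx=6,fy=6,interpolation=cv2.INTER_CUBIC)[:,:,::-1])
E
```

```text
force: [0.3, 9.6, 1.8]
opening: 0.0878
force: [-0.3, 9.1, 3.2]
opening: 0.0878
force: [-0.0, 10.0, 2.0]
opening: 0.0875
force: [0.9, 8.9, 3.3]
opening: 0.0878
clock: 14.1
tool_pos: [0.5553, 0.0329, 0.0229]
orientation: [-179.8, -0.3, -1.5]
force: [0.4, 10.3, 4.3]
opening: 0.0877
[0.55495832 0.03174586 0.02274439]
```

View pics/t4c.png

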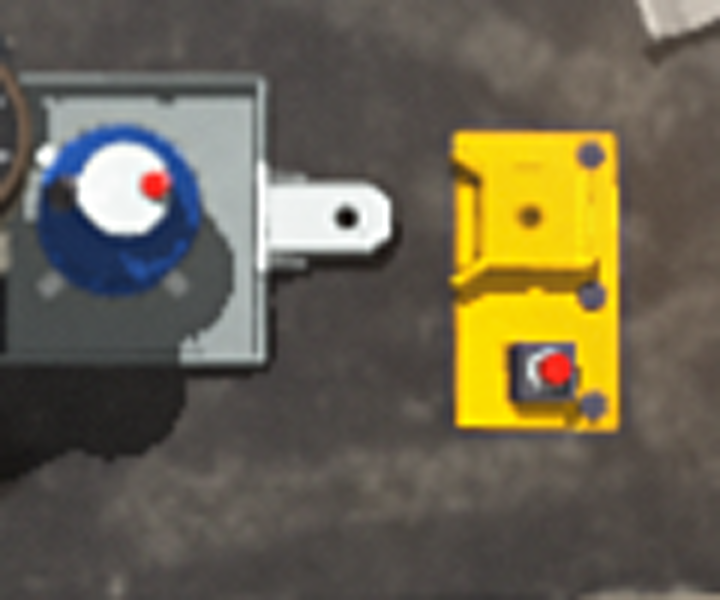

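Run:
```python
from h import *
lug('pics/t4.npz',lambda u,v:(260+(u+.5)/6-.5,180+(v+.5)/6-.5),(347,217),(530,216),(263,80),(267,365))
s=np.load('pics/t4.npz');px=lambda u,v:(260+(u+.5)/6-.5,180+(v+.5)/6-.5)
print(ray(s,[px(285,183),px(365,183),px(285,252),px(365,252)],.045).round(4))
```

```text
lug [ 0.542  -0.2181  0.045 ] fork [ 0.5382 -0.3309  0.06  ] edge yaw -1.1299245779097327 len 0.18005024965361985 [ 0.5416 -0.168   0.03  ]
in hitch frame: lateral 0.0005880001509166106 to go 0.11290821392277395
[[ 0.5643 -0.1799  0.045 ]
 [ 0.563  -0.2302  0.045 ]
 [ 0.5211 -0.1784  0.045 ]
 [ 0.5198 -0.2286  0.045 ]]
```

```bash
python3 -m handwheel '[[[0,0.03,0],[0,0,0]],[[0,0.06,0],[0,0,0]],[[0,0.09,0],[0,0,0]],[[0,0.12,0],[0,0,0]],[[0,0.15,0],[0,0,0]]]'|tail -2
python3 -m handwheel '[[[0,0.02,0],[0,0,0]],[[0,0.04,0],[0,0,0]],[[0,0.06,0],[0,0,0]],[[0,0.08,0],[0,0,0]],[[0,0.1,0],[0,0,0]]]'
python3 -m handwheel '[[[0,0.02,0],[0,0,0]],[[0,0.04,0],[0,0,0]],[[0,0.06,0],[0,0,0]],[[0,0.08,0],[0,0,0]],[[0,0.1,0],[0,0,0]]]'
python3 -m handwheel '[[[0,0.02,0],[0,0,0]],[[0,0.04,0],[0,0,0]],[[0,0.06,0],[0,0,0]],[[0,0.08,0],[0,0,0]],[[0,0.1,0],[0,0,0]]]'
```

```text
force: [0.6, 11.3, 5.4]
opening: 0.0875
clock: 14.98
tool_pos: [0.5539, -0.0173, 0.0227]
orientation: [-179.9, -0.3, -1.5]
force: [-0.4, 11.3, 6.0]
opening: 0.088
clock: 15.4
tool_pos: [0.5534, -0.0373, 0.0228]
orientation: [-179.9, -0.3, -1.5]
force: [0.8, 11.1, 6.9]
opening: 0.0879
clock: 15.82
tool_pos: [0.5527, -0.0573, 0.0228]
orientation: [-179.9, -0.3, -1.5]
force: [-0.4, 12.3, 6.5]
opening: 0.0875
```

```bash
python3 -m handwheel '[[[0,0.02,0],[0,0,0]],[[0,0.04,0],[0,0,0]],[[0,0.06,0],[0,0,0]],[[0,0.08,0],[0,0,0]],[[0,0.09,0],[0,0,0]]]'|tail -4
python3 -m handwheel '[[[0,0.005,0],[0,0,0]],[[0,0.01,0],[0,0,0]],[[0,0.015,0],[0,0,0]],[[0,0.02,0],[0,0,0]],[[0,0.02,0],[0,0,0]]]'|tail -4
python3 -m handwheel '[[[0,0.005,0],[0,0,0]],[[0,0.01,0],[0,0,0]],[[0,0.01,0],[0,0,0]],[[0,0.01,0],[0,0,0]],[[0,0.01,0],[0,0,0]]]'|tail -4
python3 -m handwheel '[[[0,0.005,0],[0,0,0]],[[0,0.01,0],[0,0,0]],[[0,0.01,0],[0,0,0]],[[0,0.01,0],[0,0,0]],[[0,0.01,0],[0,0,0]]]'|tail -4
```

```text
tool_pos: [0.552, -0.0756, 0.0227]
orientation: [-179.9, -0.3, -1.5]
force: [-0.1, 12.8, 7.3]
opening: 0.0881
tool_pos: [0.5519, -0.0795, 0.0227]
orientation: [-179.9, -0.3, -1.5]
force: [0.3, 10.9, 6.1]
opening: 0.0877
tool_pos: [0.5518, -0.081, 0.0227]
orientation: [-179.9, -0.3, -1.5]
force: [-1.0, 13.9, 7.8]
opening: 0.088
tool_pos: [0.5519, -0.0812, 0.0227]
orientation: [-179.8, -0.3, -1.5]
force: [-1.7, 26.1, 9.3]
opening: 0.0879
```

```bash
python3 -m handwheel '[[[0,-0.05,0],[0,0,0]],[[0,-0.15,0],[0,0,0]],[[0,-0.25,0],[0,0,0]],[[0,-0.25,-0.2],[0,0,0]],[[0,-0.25,-0.4],[0,0,0]]]'|tail -4
python3 -m handwheel '[[[0,0,-0.2],[0,0,0]],[[0,0,-0.4],[0,0,0]],[[0,0,-0.6],[0,0,0]],[[0,0,-0.8],[0,0,0]],[[0,0,-1],[0,0,0]]]'|tail -4
python3 -m handwheel '[[[0,0,-0.2],[0,0,0.0833]],[[0,0,-0.3],[0,0,0.0833]],[[0,0,-0.3],[0,0,0.0833]],[[0,0,-0.3],[0,0,0.0833]],[[0,0,-0.3],[0,0,0.0833]]]'|tail -4
python3 -m handwheel '[[[0,0,0],[0,0,0.0833]],[[0,0,0],[0,0,0.0833]],[[0,0,0],[0,0,0.0833]],[[0,0,0],[0,0,0.0833]],[[0,0,0],[0,0,0.0833]]]'|tail -4
python3 -m handwheel '[[[0,0,0],[0,0,0.0833]],[[0,0,0],[0,0,0.0833]],[[0,0,0],[0,0,0.0833]],[[0,0,0],[0,0,0.0833]],[[0,0,0],[0,0,0.0833]]]'|tail -4
python3 -m handwheel '[[[0,0,0],[0,0,0.0833]],[[0,0,0],[0,0,0.0833]],[[0,0,0],[0,0,0.0833]],[[0,0,0],[0,0,0.0833]],[[0,0,0],[0,0,0.0833]]]'|tail -4
python3 -m handwheel '[[[0,0,0],[0,0,0.0833]],[[0,0,0],[0,0,0.0833]],[[0,0,0],[0,0,0.0833]],[[0,0,0],[0,0,0.0833]],[[0,0,0],[0,0,0.0833]]]'|tail -4
python3 -m handwheel '[[[0,0,0],[0,0,0.0833]],[[0,0,0],[0,0,0.0833]],[[0,0,0],[0,0,0.0833]],[[0,0,0],[0,0,0.0833]],[[0,0,0],[0,0,0.0833]]]'|tail -4
python3 - <<'E'
from h import *
shift([.4425,-.257,.30],180); print(tool()[2]['joint_pos'])
E
```

```text
tool_pos: [0.549, -0.0347, 0.1001]
orientation: [179.9, 0.4, -1.4]
force: [1.8, -0.5, 0.6]
opening: 0.0878
tool_pos: [0.5501, -0.0355, 0.3038]
orientation: [180.0, -0.0, -1.5]
force: [0.9, 0.1, -0.0]
opening: 0.0876
tool_pos: [0.5506, -0.0353, 0.3618]
orientation: [-180.0, -0.0, -31.9]
force: [0.3, 0.3, -0.3]
opening: 0.0878
tool_pos: [0.5506, -0.0353, 0.3608]
orientation: [179.9, 0.0, -61.7]
force: [0.8, 0.5, -0.2]
opening: 0.0878
tool_pos: [0.5508, -0.0352, 0.3609]
orientation: [180.0, -0.0, -91.5]
force: [0.3, -0.2, -0.5]
opening: 0.0876
tool_pos: [0.5509, -0.0352, 0.3609]
orientation: [180.0, -0.0, -121.4]
force: [0.5, -0.2, 0.2]
opening: 0.0876
tool_pos: [0.5509, -0.0351, 0.361]
orientation: [180.0, -0.0, -151.4]
force: [-0.1, 0.2, -0.2]
opening: 0.0877
tool_pos: [0.551, -0.0351, 0.361]
orientation: [-180.0, -0.0, 178.7]
force: [0.4, -0.9, 0.5]
opening: 0.0874
row [0.5167, -1.1217, 0.3055] [-0.0, -0.0, -0.0037]
[ 1.66866515e+01  5.71034572e+00 -3.26665432e+00  2.53749198e-03
 -8.10367463e+01 -1.80035227e+01]
```

```bash
python3 -m handwheel '[[[0.26,-0.56,0],[0,0,0]],[[0.26,-0.56,0],[0,0,0]],[[0.26,-0.56,0],[0,0,0]],[[0.26,-0.56,0],[0,0,0]],[[0.26,-0.56,0],[0,0,0]]]'|tail -4
python3 -m handwheel '[[[0.2,-0.56,0.2],[0,0,-0.0037]],[[0.2,-0.56,0.2],[0,0,-0.0037]],[[0.2,-0.56,0.2],[0,0,-0.0037]],[[0.2,-0.56,0.2],[0,0,-0.0037]],[[0.2,-0.56,0.2],[0,0,-0.0037]]]'|tail -4
python3 - <<'E'
from h import *
s=shot('wrist','w2'); print(tool()[0])
c=cv2.resize(s['color'][40:280,100:420],None,fx=2.5,fy=2.5,interpolation=cv2.INTER_CUBIC); cv2.imwrite('pics/w2c.png',c[:,:,::-1])
C=cloud(s);hsv=cv2.cvtColor(s['color'],cv2.COLOR_RGB2HSV);m=((hsv[...,0]<8)|(hsv[...,0]>172))&(hsv[...,1]>150)
k=m&(C[...,2]>.088)&(C[...,2]<.1);q=C[k];v,u=np.where(k);print('pin top',len(q),np.median(q,0),(q.max(0)+q.min(0))/2,u.mean(),v.mean(),ray(s,[(u.mean(),v.mean())],.093))
E
```

```text
tool_pos: [0.4954, -0.1473, 0.3615]
orientation: [180.0, 0.0, 178.9]
force: [-0.2, 0.7, 0.4]
opening: 0.0879
tool_pos: [0.4529, -0.2576, 0.32]
orientation: [180.0, -0.1, -180.0]
force: [-0.1, 0.9, 0.2]
opening: 0.0872
[ 0.45369961 -0.25677792  0.32075703]
pin top 144 [ 0.44197499 -0.33840332  0.09357076] [ 0.44194619 -0.33837131  0.09351941] 261.06944444444446 107.10416666666667 [[ 0.44189544 -0.3382784   0.093     ]]
```

View pics/w2c.png

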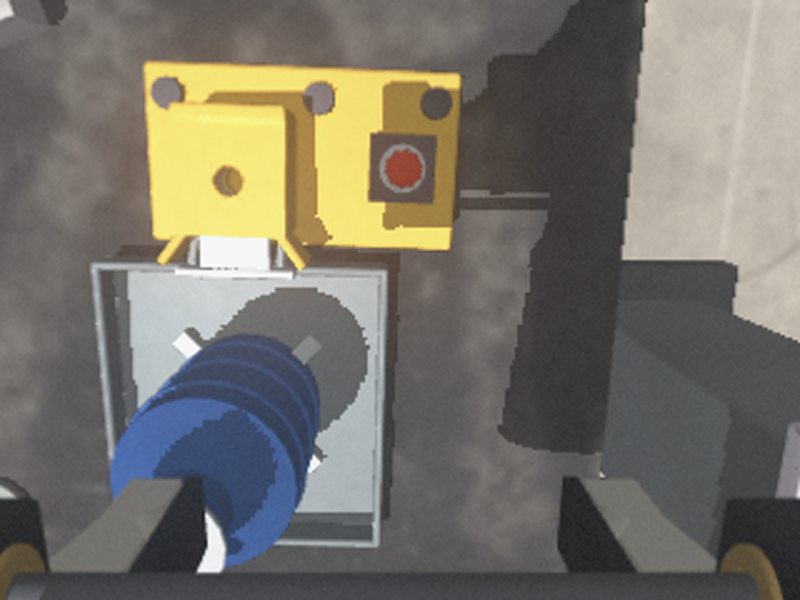

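```bash
python3 - <<'E'
from h import *
s=np.load('pics/w2.npz'); print(ray(s,[(100+(228.5+.0)/2.5-.5,40+180.5/2.5-.5)],.06))
E
python3 -m handwheel '[[[0.06,-0.2,0],[0,0,0]],[[0.06,-0.406,0.1],[0,0,0]],[[0.06,-0.406,0.3],[0,0,0]],[[0.06,-0.406,0.5],[0,0,0]],[[0.06,-0.406,0.7],[0,0,0]]]'|tail -4
python3 -m handwheel '[[[0,0,0.15],[0,0,0]],[[0,0,0.3],[0,0,0]],[[0,0,0.4],[0,0,0]],[[0,0,0.4],[0,0,0]],[[0,0,0.4],[0,0,0]]]'|tail -4
python3 -c "
from h import *
shift([.442,-.338,.083],180)"
```

```text
[[ 0.53712597 -0.33220351  0.06      ]]
tool_pos: [0.4428, -0.3373, 0.1802]
orientation: [-180.0, 0.1, -179.9]
force: [0.5, 0.1, -1.2]
opening: 0.088
tool_pos: [0.4424, -0.3368, 0.1009]
orientation: [180.0, -0.1, -179.9]
force: [0.4, -0.4, 1.5]
opening: 0.087
row [0.0017, -0.006, 0.0897] [0.0, -0.0002, 0.0004]
```

```bash
python3 -m handwheel '[[[0.001,-0.006,0.03],[0,0,0]],[[0.001,-0.006,0.06],[0,0,0]],[[0.001,-0.006,0.085],[0,0,0]],[[0.001,-0.006,0.085],[0,0,0]],[[0.001,-0.006,0.085],[0,0,0]]]'|tail -4
python3 -m handwheel '[[[0,0,0],[0,0,0]],[[0,0,0],[0,0,0]],[[0,0,0],[0,0,0]],[[0,0,0],[0,0,0]],[[0,0,0],[0,0,0]]]' 1|tail -4
python3 -m handwheel '[[[0,0,0],[0,0,0]],[[0,0,0],[0,0,0]],[[0,0,0],[0,0,0]],[[0,0,0],[0,0,0]],[[0,0,0],[0,0,0]]]' |tail -4
python3 -m handwheel '[[[0,0,0],[0,0,0]],[[0,0,-0.05],[0,0,0]],[[0,0,-0.15],[0,0,0]],[[0,0,-0.25],[0,0,0]],[[0,0,-0.35],[0,0,0]]]'|tail -4
python3 -c "
from h import *
s=shot('wrist','w3'); print(tool()[0])
cv2.imwrite('pics/w3c.png',np.hstack([s['color'][60:360,100:420]])[:,:,::-1])"
```

```text
tool_pos: [0.4412, -0.3391, 0.0843]
orientation: [-180.0, 0.0, 179.9]
force: [0.1, 0.7, 0.8]
opening: 0.0877
tool_pos: [0.4412, -0.3391, 0.0842]
orientation: [-180.0, 0.0, 179.9]
force: [-0.4, 0.0, 0.3]
opening: 0.0599
tool_pos: [0.4412, -0.339, 0.0841]
orientation: [-180.0, -0.0, 179.9]
force: [0.1, 0.1, -0.0]
opening: 0.0264
tool_pos: [0.441, -0.339, 0.1554]
orientation: [180.0, -0.0, 179.9]
force: [-0.1, -0.3, -1.2]
opening: 0.0174
[ 0.44294447 -0.34014096  0.15984505]
```

View pics/w3c.png

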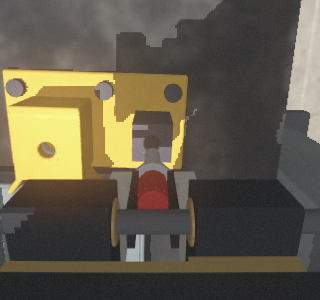

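Run:
```python
from h import *
print(tool()[2]['opening'],tool()[0])
s=np.load('pics/w3.npz'); C=cloud(s)
hsv=cv2.cvtColor(s['color'],cv2.COLOR_RGB2HSV);m=((hsv[...,0]<8)|(hsv[...,0]>172))&(hsv[...,1]>120)
q=C[m&(C[...,2]>.1)&(np.abs(C[...,0]-.442)<.03)];print('red',len(q),q.min(0),q.max(0),q.mean(0))
for v in range(185,268,4):
    r=C[v,253]; print(v,s['color'][v,253],r.round(4))
o=s['color'][180:300,215:290]; cv2.imwrite('pics/w3d.png',cv2.resize(o,None,fx=5,fy=5,interpolation=cv2.INTER_NEAREST)[:,:,::-1])
```

```text
0.016993941313292342 [ 0.44294447 -0.34014096  0.15984505]
red 1069 [ 0.43212524 -0.34817319  0.13623398] [ 0.44955537 -0.33478331  0.16562023] [ 0.44091825 -0.34322536  0.15775385]
185 [90 78 70] [ 0.4405 -0.3549  0.0612]
189 [94 81 75] [ 0.4405 -0.3507  0.0593]
193 [97 81 76] [ 0.4405 -0.347   0.0594]
197 [87 71 62] [ 0.4404 -0.3309  0.0207]
201 [89 73 66] [ 0.4405 -0.3312  0.0346]
205 [90 74 64] [ 0.4405 -0.3309  0.0454]
209 [116 106 100] [ 0.4405 -0.3438  0.0916]
213 [114 105 101] [ 0.4405 -0.3443  0.1017]
217 [117 110 104] [ 0.4405 -0.3444  0.11  ]
221 [115 108 103] [ 0.4405 -0.3508  0.1329]
225 [136 131 129] [ 0.4405 -0.3493  0.1359]
229 [137 130 128] [ 0.4405 -0.3473  0.1375]
233 [112  53  42] [ 0.4406 -0.3469  0.1425]
237 [115  58  48] [ 0.4406 -0.3476  0.1495]
241 [113  54  42] [ 0.4406 -0.3467  0.1527]
245 [110  52  43] [ 0.4406 -0.3466  0.1575]
249 [118  53  47] [ 0.4406 -0.3468  0.1627]
253 [140  56  50] [ 0.4406 -0.3456  0.1649]
257 [139  56  49] [ 0.4406 -0.343   0.1645]
261 [137  53  50] [ 0.4406 -0.3405  0.1644]
265 [137  53  48] [ 0.4406 -0.338   0.1643]
```

View pics/w3d.png

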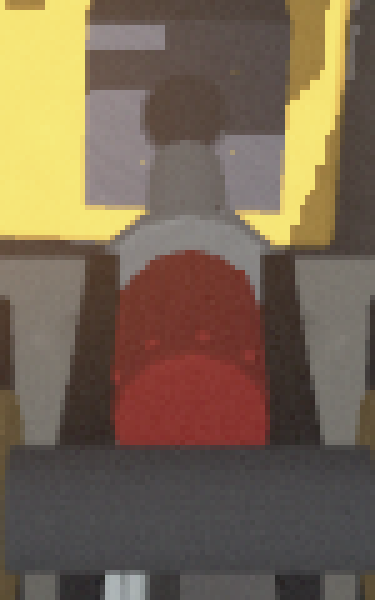

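```bash
python3 -m handwheel '[[[-0.1,0.006,0],[0,0,0]],[[-0.25,0.015,0],[0,0,0]],[[-0.4,0.025,0],[0,0,0]],[[-0.481,0.03,0],[0,0,0]],[[-0.481,0.03,0],[0,0,0]]]'|tail -4
python3 -m handwheel '[[[0,0,0],[0,0,0]],[[0,0,0],[0,0,0]]]'|tail -4
python3 - <<'E'
from h import *
s=shot('wrist','w4'); C=cloud(s); print(tool()[0])
q=C[(C[...,2]>.085)&(C[...,2]<.118)&(np.abs(C[...,0]-.537)<.02)&(np.abs(C[...,1]+.335)<.03)]
print('shank',len(q),'x mid',(q[:,0].max()+q[:,0].min())/2,q[:,0].min(),q[:,0].max(),'front y',np.percentile(q[:,1],5),'-> axis',np.percentile(q[:,1],5)+.006)
# fork top: hole points below plate
u,v=proj(s,[[.5371,-.3322,.06]])[0]; print(u,v)
k=np.where((C[...,2]<.056)&(np.abs(C[...,0]-.537)<.012)&(np.abs(C[...,1]+.332)<.014)); h=ray(s,np.c_[k[1],k[0]],.06); print('hole px',len(h),h.min(0),h.max(0))
E
```

```text
tool_pos: [0.5404, -0.333, 0.1542]
orientation: [-180.0, 0.0, 180.0]
force: [0.6, 0.5, -0.3]
opening: 0.0173
tool_pos: [0.5367, -0.333, 0.154]
orientation: [180.0, -0.0, 179.9]
force: [-0.6, -0.0, -0.6]
opening: 0.017
[ 0.53659723 -0.33313739  0.15421331]
shank 177 x mid 0.5372907272190726 0.5315095858776924 0.5430718685604528 front y -0.338301495697931 -> axis -0.332301495697931
252.04591769464884 203.17020624440082
hole px 186 [ 0.52741773 -0.34443227  0.06      ] [ 0.54593284 -0.32666854  0.06      ]
```

```bash
python3 -m handwheel '[[[0,0,0.03],[0,0,0]],[[0,0,0.06],[0,0,0]],[[0,0,0.08],[0,0,0]],[[0,0,0.10],[0,0,0]],[[0,0,0.12],[0,0,0]]]'|tail -4
python3 -m handwheel '[[[0,0,0.02],[0,0,0]],[[0,0,0.04],[0,0,0]],[[0,0,0.06],[0,0,0]],[[0,0,0.08],[0,0,0]],[[0,0,0.10],[0,0,0]]]'|tail -4
python3 -m handwheel '[[[0,0,0.02],[0,0,0]],[[0,0,0.04],[0,0,0]],[[0,0,0.06],[0,0,0]],[[0,0,0.08],[0,0,0]],[[0,0,0.085],[0,0,0]]]'|tail -4
python3 -m handwheel '[[[0,0,0.005],[0,0,0]],[[0,0,0.01],[0,0,0]],[[0,0,0.015],[0,0,0]],[[0,0,0.02],[0,0,0]],[[0,0,0.02],[0,0,0]]]'|tail -4
```

```text
tool_pos: [0.5371, -0.3332, 0.1295]
orientation: [180.0, -0.0, 179.9]
force: [-0.2, 0.2, -1.3]
opening: 0.0169
tool_pos: [0.5374, -0.3332, 0.1097]
orientation: [180.0, -0.0, 179.9]
force: [0.0, -0.4, -1.3]
opening: 0.0173
tool_pos: [0.537, -0.333, 0.0922]
orientation: [180.0, -0.1, 179.9]
force: [0.3, -0.7, -1.2]
opening: 0.0167
tool_pos: [0.5373, -0.3332, 0.089]
orientation: [180.0, -0.0, 179.9]
force: [0.5, -0.6, -0.9]
opening: 0.0173
```

```bash
python3 -m handwheel '[[[0,0,0.004],[0,0,0]],[[0,0,0.008],[0,0,0]],[[0,0,0.01],[0,0,0]],[[0,0,0.01],[0,0,0]],[[0,0,0.01],[0,0,0]]]'|tail -4
python3 -m handwheel '[[[0,0,0.004],[0,0,0]],[[0,0,0.008],[0,0,0]],[[0,0,0.01],[0,0,0]],[[0,0,0.01],[0,0,0]],[[0,0,0.01],[0,0,0]]]'|tail -4
python3 - <<'E'
from h import *
s=shot('wrist','w5'); C=cloud(s)
hsv=cv2.cvtColor(s['color'],cv2.COLOR_RGB2HSV);m=((hsv[...,0]<8)|(hsv[...,0]>172))&(hsv[...,1]>120)
q=C[m&(C[...,2]>.05)&(C[...,2]<.12)&(np.abs(C[...,0]-.537)<.03)&(np.abs(C[...,1]+.335)<.03)];print('red',len(q),q[:,2].min(),np.percentile(q[:,2],[90,100]))
q=C[(hsv[...,1]>150)&(np.abs(C[...,2]-.06)<.006)&(np.abs(C[...,0]-.537)<.03)&(C[...,1]<-.345)];print('fork top',len(q),np.median(q[:,2]))
E
```

```text
tool_pos: [0.5374, -0.3332, 0.0871]
orientation: [-180.0, -0.0, 179.9]
force: [0.1, -0.1, 0.4]
opening: 0.0171
tool_pos: [0.5374, -0.3332, 0.085]
orientation: [180.0, -0.0, 179.9]
force: [0.6, 0.2, -0.7]
opening: 0.0174
red 1076 0.06578938286136224 [0.0941374  0.09519219]
fork top 655 0.060485428755204844
```

```bash
python3 -m handwheel '[[[0,0,0.004],[0,0,0]],[[0,0,0.008],[0,0,0]],[[0,0,0.008],[0,0,0]],[[0,0,0.008],[0,0,0]]]'|tail -4
python3 -m handwheel '[[[0,0,0.004],[0,0,0]],[[0,0,0.008],[0,0,0]],[[0,0,0.008],[0,0,0]],[[0,0,0.008],[0,0,0]]]'|tail -4
```

```text
tool_pos: [0.5376, -0.3333, 0.0847]
orientation: [-180.0, 0.0, 179.9]
force: [-2.9, 2.1, 7.2]
opening: 0.0171
tool_pos: [0.5377, -0.3334, 0.0846]
orientation: [-179.9, 0.1, 180.0]
force: [-5.3, 5.1, 18.6]
opening: 0.0173
```

```bash
python3 -m handwheel '[[[0,0,-0.01],[0,0,0]],[[0,0,-0.01],[0,0,0]],[[0,0,-0.01],[0,0,0]],[[0,0,-0.01],[0,0,0]],[[0,0,-0.01],[0,0,0]]]' -0.3|tail -4
python3 -m handwheel '[[[0,0,0],[0,0,0]],[[0,0,0],[0,0,0]],[[0,0,-0.2],[0,0,0]],[[0,0,-0.4],[0,0,0]],[[0,0,-0.6],[0,0,0]]]' |tail -4
python3 -m handwheel '[[[0,0,-0.2],[0,0,0]],[[0,0,-0.4],[0,0,0]],[[0,0,-0.6],[0,0,0]],[[0,0,-0.65],[0,0,0]],[[0,0,-0.65],[0,0,0]]]' |tail -4
python3 -m handwheel '[[[0,0.2,0],[0,0,0]],[[0,0.4,0],[0,0,0]],[[0,0.6,0],[0,0,0]],[[0,0.8,0],[0,0,0]],[[0,0.9,0],[0,0,0]]]' 0.45
python3 -m handwheel '[[[0,0,0],[0,0,0]],[[0,0,0],[0,0,0]],[[0,0,0],[0,0,0]],[[0,0,0],[0,0,0]],[[0,0,0],[0,0,0]]]' |tail -4
python3 - <<'E'
from h import *
s=shot('wrist','w6'); C=cloud(s); print(tool()[0],tool()[2]['opening'])
hsv=cv2.cvtColor(s['color'],cv2.COLOR_RGB2HSV);m=((hsv[...,0]<8)|(hsv[...,0]>172))&(hsv[...,1]>120)
k=m&(np.abs(C[...,2]-.229)<.006)&(np.abs(C[...,0]-.54)<.05);v,u=np.where(k);q=C[k];print('knob',len(q),q.min(0),q.max(0),np.median(q,0),(q.min(0)+q.max(0))/2)
k=m&(np.abs(C[...,2]-.093)<.008)&(C[...,1]<-.3);q=C[k];print('pin top',len(q),np.median(q,0))
q=C[(np.abs(C[...,2]-.203)<.004)&(np.abs(C[...,0]-.54)<.06)&(np.abs(C[...,1]+.187)<.06)];print('cover',len(q),q.min(0),q.max(0))
cv2.imwrite('pics/w6c.png',cv2.resize(s['color'][:300,80:430],None,fx=2,fy=2)[:,:,::-1])
E
```

```text
tool_pos: [0.5373, -0.3332, 0.0835]
orientation: [180.0, -0.0, 179.9]
force: [-0.4, 0.1, 1.0]
opening: 0.0452
tool_pos: [0.5368, -0.3331, 0.2047]
orientation: [180.0, -0.1, 179.9]
force: [1.4, -0.9, -0.5]
opening: 0.0568
tool_pos: [0.5387, -0.334, 0.3388]
orientation: [-179.8, 0.4, 179.9]
force: [0.6, 0.8, -0.4]
opening: 0.0564
clock: 29.77
tool_pos: [0.5371, -0.15, 0.3331]
orientation: [180.0, -0.0, 180.0]
force: [-0.0, -0.6, 0.7]
opening: 0.0293
tool_pos: [0.5376, -0.1541, 0.3334]
orientation: [-180.0, -0.0, 179.8]
force: [-0.2, -0.5, 0.1]
opening: 0.0244
[ 0.53759344 -0.15413485  0.33351233] 0.02400248868351951
knob 212 [ 0.53781056 -0.20929726  0.22693882] [ 0.55102981 -0.1953446   0.23074289] [ 0.54400696 -0.20247046  0.228925  ] [ 0.54442018 -0.20232093  0.22884086]
pin top 200 [ 0.53761501 -0.33154881  0.0933234 ]
cover 2184 [ 0.51832887 -0.21239354  0.19968735] [ 0.56942459 -0.14231994  0.20676459]
```

View pics/w6c.png

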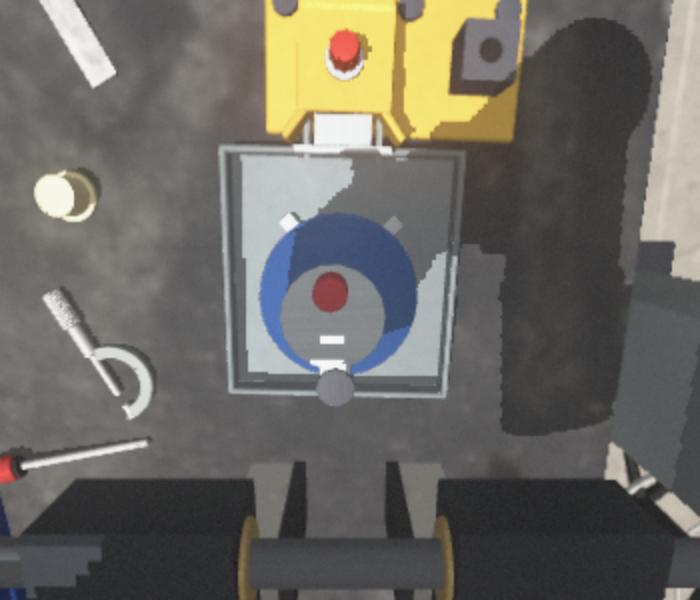

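```bash
python3 -m handwheel '[[[-0.033,-0.15,0],[0,0,0]],[[-0.033,-0.24,0],[0,0,0]],[[-0.033,-0.24,0.1],[0,0,0]],[[-0.033,-0.24,0.25],[0,0,0]],[[-0.033,-0.24,0.3],[0,0,0]]]' |tail -4
python3 - <<'E'
from h import *
shift([.5442,-.2024,.223],179.5)
s=np.load('pics/w6.npz'); print('pivot',ray(s,[(80+335.5/2-.5,387.5/2-.5)],.205))
E
```

```text
tool_pos: [0.5424, -0.2018, 0.2699]
orientation: [179.9, -0.3, 179.8]
force: [-1.0, 0.6, -1.4]
opening: 0.0239
row [-0.0101, -0.0036, 0.2343] [0.0003, -0.0008, 0.0007]
pivot [[ 0.54284403 -0.1521091   0.205     ]]
```

Lower around the knob and swing along the arc.

```bash
python3 -m handwheel '[[[-0.003,-0.003,0.08],[0,0,0]],[[-0.003,-0.003,0.16],[0,0,0]],[[-0.003,-0.003,0.23],[0,0,0]],[[-0.003,-0.003,0.23],[0,0,0]],[[-0.003,-0.003,0.23],[0,0,0]]]' |tail -4
python3 -m handwheel '[[[-0.0283,0.0016,0],[0,0,-0.01806]],[[-0.0562,0.0064,0],[0,0,-0.0361]],[[-0.0835,0.0143,0],[0,0,-0.0542]],[[-0.1096,0.0253,0],[0,0,-0.0722]],[[-0.1343,0.0392,0],[0,0,-0.0903]]]' |tail -4
python3 -m handwheel '[[[-0.0283,0.0016,0],[0,0,-0.01806]],[[-0.0562,0.0064,0],[0,0,-0.0361]],[[-0.0835,0.0143,0],[0,0,-0.0542]],[[-0.1096,0.0253,0],[0,0,-0.0722]],[[-0.1343,0.0392,0],[0,0,-0.0903]]]' |tail -4
python3 -m handwheel '[[[-0.0283,0.0016,0],[0,0,-0.01806]],[[-0.0562,0.0064,0],[0,0,-0.0361]],[[-0.0835,0.0143,0],[0,0,-0.0542]],[[-0.1096,0.0253,0],[0,0,-0.0722]],[[-0.1343,0.0392,0],[0,0,-0.0903]]]' |tail -4
python3 -m handwheel '[[[-0.0283,0.0016,0],[0,0,-0.01806]],[[-0.0562,0.0064,0],[0,0,-0.0361]],[[-0.0835,0.0143,0],[0,0,-0.0542]],[[-0.1096,0.0253,0],[0,0,-0.0722]],[[-0.1343,0.0392,0],[0,0,-0.0903]]]' |tail -4
python3 -m handwheel '[[[0,0,0],[0,0,0]],[[0,0,0],[0,0,0]],[[0,0,-0.2],[0,0,0]],[[0,0,-0.4],[0,0,0]],[[0,0,-0.6],[0,0,0]]]' |tail -4
python3 -m handwheel '[[[0,0.3,-0.3],[0,0,0]],[[0,0.6,-0.4],[0,0,0]],[[0,0.6,-0.4],[0,0,0]],[[0,0.6,-0.4],[0,0,0]],[[0,0.6,-0.4],[0,0,0]]]' |tail -4
python3 - <<'E'
from h import *
for n in('top','wrist'):
    s=shot(n,n[0]+'7'); C=cloud(s)
    hsv=cv2.cvtColor(s['color'],cv2.COLOR_RGB2HSV);m=((hsv[...,0]<8)|(hsv[...,0]>172))&(hsv[...,1]>120)
    k=m&(np.abs(C[...,2]-.229)<.01)&(np.abs(C[...,0]-.54)<.09)&(np.abs(C[...,1]+.17)<.09);q=C[k];print('knob',len(q),np.median(q,0) if len(q) else '')
E
```

```text
tool_pos: [0.5446, -0.2022, 0.2278]
orientation: [-180.0, -0.1, 179.9]
force: [0.3, 0.2, 1.2]
opening: 0.0243
tool_pos: [0.5723, -0.1946, 0.2296]
orientation: [-179.9, 0.0, -147.3]
force: [-0.6, -0.7, 0.6]
opening: 0.0243
tool_pos: [0.591, -0.1734, 0.2297]
orientation: [-179.9, -0.0, -114.8]
force: [0.1, -1.5, 1.0]
opening: 0.024
tool_pos: [0.5954, -0.1455, 0.2297]
orientation: [-179.9, -0.1, -82.2]
force: [0.8, -1.3, -0.5]
opening: 0.0242
tool_pos: [0.5839, -0.1198, 0.2297]
orientation: [-179.9, -0.1, -49.7]
force: [0.8, -1.4, 0.1]
opening: 0.0242
tool_pos: [0.583, -0.1202, 0.3498]
orientation: [179.9, 0.0, -50.3]
force: [1.8, -0.0, 0.1]
opening: 0.0244
tool_pos: [0.4894, -0.1993, 0.4327]
orientation: [-179.8, -0.3, -50.4]
force: [-0.4, -0.2, 0.8]
opening: 0.0242
knob 0 
knob 148 [ 0.58780709 -0.11807365  0.22868433]
```

```bash
python3 -m handwheel '[[[0,0,0],[0,0,0.0825]],[[0,0,0],[0,0,0.0825]],[[0,0,0],[0,0,0.0825]],[[0,0,0],[0,0,0.0825]],[[0,0,0],[0,0,0.0825]]]' 0|tail -4
python3 -m handwheel '[[[-0.98,-0.07,0],[0,0,0]],[[-0.98,-0.07,0],[0,0,0]],[[-0.98,-0.07,0],[0,0,0]],[[-0.98,-0.07,0],[0,0,0]],[[-0.98,-0.07,0],[0,0,0]]]' |tail -4
python3 -m handwheel '[[[-0.98,-0.07,0],[0,0,0]],[[-0.98,-0.07,0],[0,0,0]],[[-0.98,-0.07,0],[0,0,0]],[[-0.98,-0.07,0],[0,0,0]],[[-0.98,-0.07,0],[0,0,0]]]' |tail -4
python3 -m handwheel '[[[-0.98,-0.07,0],[0,0,0]],[[-0.98,-0.07,0],[0,0,0]],[[-0.98,-0.07,0],[0,0,0]],[[-0.98,-0.07,0],[0,0,0]],[[-0.98,-0.07,0],[0,0,0]]]' |tail -4
python3 -m handwheel '[[[0,0,0],[0,0,0]],[[0,0,0],[0,0,0]],[[0,0,0],[0,0,0]]]' |tail -4
cat >> h.py <<'E'
def cutters(s):
    C=cloud(s); box=(C[...,0]>.33)&(C[...,0]<.66)&(C[...,1]>.24)&(C[...,1]<.5)
    q=C[box&(np.abs(C[...,2]-.04)<.006)]; r=cv2.minAreaRect((q[:,:2]*1000).astype(np.float32)); print('rack top',len(q),r)
    k=(box&(C[...,2]>.08)&(C[...,2]<.092)).astype(np.uint8); n,l,st,ce=cv2.connectedComponentsWithStats(k)
    for i in range(1,n):
        if st[i,4]>15: q=C[l==i]; print('cutter',st[i,4],((q.min(0)+q.max(0))/2).round(4),np.median(q[:,2]).round(4),ray(s,[ce[i]],.085).round(4))
E
python3 - <<'E'
from h import *
s=shot('wrist','w8'); print(tool()[0]); cutters(s)
cv2.imwrite('pics/w8c.png',s['color'][:,:,::-1])
E
```

```text
tool_pos: [0.4919, -0.1962, 0.4265]
orientation: [179.9, 0.0, -80.2]
force: [-0.5, 0.2, -0.2]
opening: 0.0433
tool_pos: [0.4697, 0.0015, 0.4273]
orientation: [179.9, 0.0, -79.6]
force: [-0.4, 0.3, 1.2]
opening: 0.0438
tool_pos: [0.4483, 0.1975, 0.427]
orientation: [179.9, -0.0, -79.5]
force: [1.0, 0.5, 0.7]
opening: 0.0441
tool_pos: [0.4269, 0.3931, 0.4262]
orientation: [179.9, -0.1, -79.5]
force: [0.5, -0.1, -0.1]
opening: 0.0435
tool_pos: [0.4278, 0.3899, 0.4268]
orientation: [179.9, -0.1, -79.6]
force: [0.7, -0.4, 0.4]
opening: 0.0436
[0.42804774 0.38924678 0.42743387]
rack top 3326 ((503.7641906738281, 388.90771484375), (188.20082092285156, 60.229637145996094), 10.598620414733887)
cutter 86 [0.5694 0.401  0.0838] 0.0851 [[0.5694 0.4013 0.085 ]]
cutter 76 [0.5261 0.393  0.0838] 0.0852 [[0.5261 0.3931 0.085 ]]
cutter 69 [0.4828 0.3849 0.0851] 0.0853 [[0.4828 0.3849 0.085 ]]
```

View pics/w8c.png

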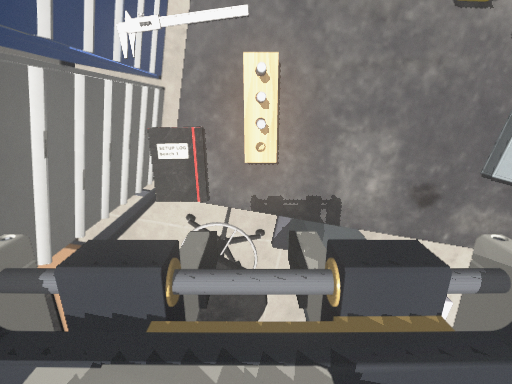

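```bash
python3 -m handwheel '[[[0.02,-0.2,0],[0,0,0]],[[0.04,-0.4,0],[0,0,0]],[[0.06,-0.6,0.2],[0,0,0]],[[0.07,-0.706,0.4],[0,0,0]],[[0.07,-0.706,0.6],[0,0,0]]]' |tail -4
python3 -m handwheel '[[[0,0,0.2],[0,0,0]],[[0,0,0.4],[0,0,0]],[[0,0,0.6],[0,0,0]],[[0,0,0.8],[0,0,0]],[[0,0,0.8],[0,0,0]]]' |tail -4
python3 -c "
from h import *
shift([.5694,.4012,.075],-79.4)"
```

```text
tool_pos: [0.5706, 0.3993, 0.3219]
orientation: [-179.8, 0.1, -79.9]
force: [-0.4, 0.9, -0.2]
opening: 0.0439
tool_pos: [0.5637, 0.3961, 0.1537]
orientation: [179.4, -0.4, -79.9]
force: [-1.9, -1.2, -1.9]
opening: 0.0436
row [-0.0227, -0.0372, 0.393] [0.0018, -0.001, -0.0014]
```

```bash
python3 -m handwheel '[[[0,0,0.1],[0,0,0]],[[0,0,0.1],[0,0,0]],[[0,0,0.1],[0,0,0]]]' |tail -4
python3 -c "
from h import *
shift([.5694,.4012,.075],-79.4)"
```

```text
tool_pos: [0.5676, 0.4001, 0.1439]
orientation: [-180.0, -0.0, -79.8]
force: [0.2, 0.4, -0.3]
opening: 0.0438
row [-0.0038, -0.0098, 0.3447] [-0.0001, -0.0, -0.001]
```

```bash
python3 -m handwheel '[[[-0.004,-0.009,0.1],[0,0,0]],[[-0.004,-0.009,0.2],[0,0,0]],[[-0.004,-0.009,0.3],[0,0,0]],[[-0.004,-0.009,0.345],[0,0,0]],[[-0.004,-0.009,0.345],[0,0,0]]]' |tail -4
python3 -m handwheel '[[[0,0,0],[0,0,0]],[[0,0,0],[0,0,0]],[[0,0,0],[0,0,0]],[[0,0,0],[0,0,0]],[[0,0,0],[0,0,0]]]' 1|tail -1
python3 -m handwheel '[[[0,0,0],[0,0,0]],[[0,0,0],[0,0,0]],[[0,0,0],[0,0,0]],[[0,0,0],[0,0,0]]]' |tail -4
python3 -m handwheel '[[[0,0,-0.05],[0,0,0]],[[0,0,-0.1],[0,0,0]],[[0,0,-0.2],[0,0,0]],[[0,0,-0.35],[0,0,0]],[[0,0,-0.5],[0,0,0]]]' |tail -4
python3 -m handwheel '[[[0,0,-0.2],[0,0,0]],[[0,0,-0.4],[0,0,0]],[[0,0,-0.6],[0,0,0]],[[0,0,-0.8],[0,0,0]],[[0,0,-0.8],[0,0,0]]]' |tail -4
python3 -c "
from h import *
s=shot('wrist','w9'); C=cloud(s); p,r,o=tool(); print(p)
T=r.inv().apply((C-p).reshape(-1,3)).reshape(C.shape)
k=(np.abs(T[...,0])<.02)&(np.abs(T[...,1])<.03)&(T[...,2]>-.02)&(T[...,2]<.09);q=T[k];print(len(q))
for z in np.arange(-.02,.09,.01):
    h=q[(q[:,2]>z)&(q[:,2]<z+.01)]
    if len(h)>3: print(round(z,3),len(h),h.min(0).round(4),h.max(0).round(4))
shift([.5438,-.187,.33],180)"
```

```text
tool_pos: [0.5685, 0.4012, 0.0731]
orientation: [179.9, -0.0, -79.8]
force: [0.6, 0.4, -0.8]
opening: 0.044
opening: 0.016
tool_pos: [0.5691, 0.4018, 0.0741]
orientation: [-179.9, 0.0, -79.7]
force: [-0.0, -1.2, 5.9]
opening: 0.0153
tool_pos: [0.568, 0.401, 0.1741]
orientation: [179.9, -0.1, -79.8]
force: [-0.2, 0.7, -1.2]
opening: 0.0156
tool_pos: [0.5709, 0.4025, 0.3446]
orientation: [-179.3, 0.4, -79.7]
force: [-0.2, 0.3, 1.5]
opening: 0.0149
[0.56988473 0.40234104 0.34012799]
2461
-0.02 864 [-0.0176 -0.0127 -0.02  ] [ 0.0174  0.0012 -0.01  ]
-0.01 610 [-0.0198 -0.0129 -0.01  ] [ 0.0199 -0.0022 -0.    ]
0.0 382 [-0.0199 -0.0127  0.    ] [ 0.0199 -0.0016  0.01  ]
0.01 156 [-0.008  -0.0095  0.01  ] [ 0.0077 -0.0014  0.02  ]
0.02 148 [-0.0087 -0.0105  0.02  ] [0.0084 0.0009 0.03  ]
0.03 126 [-0.0082 -0.0102  0.0301] [ 0.0079 -0.0018  0.0399]
0.04 107 [-0.0087 -0.0104  0.0404] [ 0.0083 -0.0006  0.0499]
0.05 68 [-0.0074 -0.0096  0.0501] [ 0.0079 -0.0023  0.0576]
row [2.8768, 0.6526, 0.0295] [-0.0002, 0.0018, 0.2784]
```

```bash
python3 -m handwheel '[[[0.2,0.045,0],[0,0,0]],[[0.4,0.09,0],[0,0,0]],[[0.6,0.135,0],[0,0,0]],[[0.8,0.18,0],[0,0,0]],[[0.958,0.2175,0],[0,0,0]]]' |tail -4
python3 -m handwheel '[[[0.2,0.045,0],[0,0,0]],[[0.4,0.09,0],[0,0,0]],[[0.6,0.135,0],[0,0,0]],[[0.8,0.18,0],[0,0,0]],[[0.958,0.2175,0],[0,0,0]]]' |tail -1
python3 -m handwheel '[[[0.2,0.045,0],[0,0,0]],[[0.4,0.09,0],[0,0,0]],[[0.6,0.135,0],[0,0,0]],[[0.8,0.18,0],[0,0,0]],[[0.958,0.2175,0],[0,0,0]]]' |tail -4
python3 -m handwheel '[[[0,0,0],[0,0,0.0928]],[[0,0,0],[0,0,0.0928]],[[0,0,0],[0,0,0.0928]],[[0,0,0],[0,0,0.0928]],[[0,0,0],[0,0,0.0928]]]' |tail -1
python3 -m handwheel '[[[0,0,0],[0,0,0.0928]],[[0,0,0],[0,0,0.0928]],[[0,0,0],[0,0,0.0928]],[[0,0,0],[0,0,0.0928]],[[0,0,0],[0,0,0.0928]]]' |tail -1
python3 -m handwheel '[[[0,0,0],[0,0,0.0928]],[[0,0,0],[0,0,0.0928]],[[0,0,0],[0,0,0.0928]],[[0,0,0],[0,0,0.0928]],[[0,0,0],[0,0,0.0928]]]' |tail -4
cat >> h.py <<'E'
def mouth(s):
    C=cloud(s); near=(np.abs(C[...,0]-.544)<.06)&(np.abs(C[...,1]+.187)<.05)
    q=C[near&(np.abs(C[...,2]-.196)<.003)]; print('rim',len(q),q.min(0).round(4),q.max(0).round(4)); 
    d=q[np.hypot(q[:,0]-.544,q[:,1]+.187)<.022]
    if len(d)>10:
        from scipy.optimize import least_squares
        f=least_squares(lambda p:np.hypot(d[:,0]-p[0],d[:,1]-p[1])-.01775,[.544,-.187],loss='soft_l1',f_scale=.001); print('fit',len(d),f.x.round(4),np.sqrt(np.mean(f.fun**2)))
E
python3 - <<'E'
from h import *
for f in('w7',):
    s=np.load('pics/%s.npz'%f); mouth(s)
s=shot('wrist','w10'); mouth(s)
shift([.5438,-.187,.33],180)
cv2.imwrite('pics/w10c.png',cv2.resize(s['color'][100:300,140:380],None,fx=3,fy=3)[:,:,::-1])
E
```

```text
tool_pos: [0.5586, 0.2025, 0.3329]
orientation: [179.9, -0.0, -79.8]
force: [0.2, 1.0, -0.7]
opening: 0.0152
opening: 0.0155
tool_pos: [0.541, -0.1897, 0.3328]
orientation: [179.9, 0.0, -79.8]
force: [0.6, -0.2, -0.1]
opening: 0.015
opening: 0.0151
opening: 0.0153
tool_pos: [0.5416, -0.1871, 0.3326]
orientation: [180.0, -0.1, 179.6]
force: [-0.4, -0.6, -0.8]
opening: 0.0153
rim 402 [ 0.5266 -0.2078  0.1934] [ 0.5695 -0.1654  0.1989]
fit 310 [ 0.5471 -0.1866] 0.0015844419285432937
rim 598 [ 0.5275 -0.2084  0.1931] [ 0.5858 -0.1517  0.1987]
fit 473 [ 0.5471 -0.1873] 0.0015056967167409018
row [-0.0111, 0.0006, 0.013] [0.0001, -0.0002, -0.0017]
```

View pics/w10c.png

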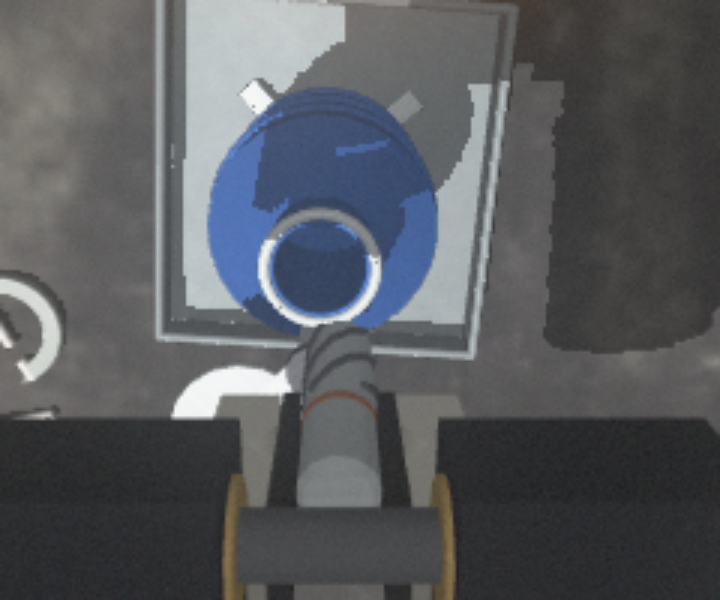

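```bash
python3 -m handwheel '[[[-0.027,0.01,0],[0,0,-0.001]],[[-0.027,0.01,0],[0,0,-0.001]],[[-0.027,0.01,0.1],[0,0,-0.001]],[[-0.027,0.01,0.2],[0,0,-0.001]],[[-0.027,0.01,0.3],[0,0,-0.001]]]' |tail -4
python3 -m handwheel '[[[0,0,0.05],[0,0,0]],[[0,0,0.1],[0,0,0]],[[0,0,0.15],[0,0,0]],[[0,0,0.2],[0,0,0]],[[0,0,0.28],[0,0,0]]]' |tail -4
python3 -m handwheel '[[[0,0,0],[0,0,0]],[[0,0,0],[0,0,0]],[[0,0,0],[0,0,0]]]' |tail -4
```

```text
tool_pos: [0.5478, -0.1851, 0.2725]
orientation: [180.0, 0.0, -179.5]
force: [0.5, -0.6, -1.3]
opening: 0.015
tool_pos: [0.5488, -0.1855, 0.2181]
orientation: [-180.0, 0.2, -179.6]
force: [0.1, 0.7, -1.6]
opening: 0.0152
tool_pos: [0.5482, -0.1854, 0.2181]
orientation: [-180.0, 0.1, -179.6]
force: [0.1, 0.9, -0.6]
opening: 0.0149
```

```bash
python3 -m handwheel '[[[0,0,0],[0,0,0]],[[0,0,0],[0,0,0]],[[0,0,0],[0,0,0]],[[0,0,-0.1],[0,0,0]],[[0,0,-0.2],[0,0,0]]]' 0.3|tail -4
python3 -m handwheel '[[[0,0,-0.2],[0,0,0]],[[0,0,-0.4],[0,0,0]],[[0,0,-0.4],[0,0,-0.02]],[[0,0,-0.4],[0,0,-0.04]],[[0,0,-0.4],[0,0,-0.06]]]' |tail -4
python3 - <<'E'
from h import *
s=shot('wrist','w11'); mouth(s); C=cloud(s); p,r,o=tool()
T=r.inv().apply((C-p).reshape(-1,3)).reshape(C.shape)
print('held pts',((np.abs(T[...,0])<.007)&(np.abs(T[...,1])<.012)&(T[...,2]>.015)&(T[...,2]<.07)).sum())
q=C[(np.hypot(C[...,0]-.547,C[...,1]+.187)<.04)&(C[...,2]<.15)&(C[...,2]>.0)];print('inside',len(q),q[:,2].min(),np.percentile(q[:,2],50))
E
python3 -m handwheel '[[[0,0,0],[0,0,-0.09]],[[0,0,0],[0,0,-0.09]],[[0,0,0],[0,0,-0.09]],[[0,0,0],[0,0,-0.09]],[[0,0,0],[0,0,-0.09]]]' 0|tail -1
python3 -m handwheel '[[[0,0,0],[0,0,-0.09]],[[0,0,0],[0,0,-0.09]],[[0,0,0],[0,0,-0.09]],[[0,0,0],[0,0,-0.09]],[[0,0,0],[0,0,-0.09]]]' |tail -1
python3 -m handwheel '[[[0,0,0],[0,0,-0.04]],[[0,0,0],[0,0,-0.04]],[[0,0,0],[0,0,-0.04]],[[0,0,0],[0,0,-0.04]],[[0,0,0],[0,0,-0.04]]]' |tail -4
python3 -c "
from h import *
shift([.5261,.393,.33],-79.4)"
```

```text
tool_pos: [0.5471, -0.1853, 0.2572]
orientation: [180.0, -0.1, -179.6]
force: [0.7, -0.1, -0.1]
opening: 0.0305
tool_pos: [0.548, -0.1853, 0.3387]
orientation: [-179.9, 0.1, -157.8]
force: [0.3, -0.5, 0.3]
opening: 0.031
rim 589 [ 0.5269 -0.2083  0.1934] [ 0.5694 -0.1578  0.1987]
fit 460 [ 0.5472 -0.187 ] 0.0015526250631876886
held pts 0
inside 643 0.007887823906118606 0.14782277377012318
opening: 0.0438
opening: 0.0439
tool_pos: [0.5477, -0.1853, 0.3374]
orientation: [-180.0, -0.0, -79.3]
force: [0.3, -0.3, 0.4]
opening: 0.0439
row [-2.861, -0.433, 0.0367] [-0.0, -0.0, 0.0004]
```

```bash
python3 -m handwheel '[[[-0.2,-0.03,0],[0,0,0]],[[-0.4,-0.06,0],[0,0,0]],[[-0.6,-0.09,0],[0,0,0]],[[-0.8,-0.12,0],[0,0,0]],[[-0.954,-0.144,0],[0,0,0]]]' |tail -1
python3 -m handwheel '[[[-0.2,-0.03,0],[0,0,0]],[[-0.4,-0.06,0],[0,0,0]],[[-0.6,-0.09,0],[0,0,0]],[[-0.8,-0.12,0],[0,0,0]],[[-0.954,-0.144,0],[0,0,0]]]' |tail -1
python3 -m handwheel '[[[-0.2,-0.03,0],[0,0,0]],[[-0.4,-0.06,0],[0,0,0]],[[-0.6,-0.09,0],[0,0,0]],[[-0.8,-0.12,0],[0,0,0]],[[-0.954,-0.144,0],[0,0,0]]]' |tail -1
python3 -m handwheel '[[[0,0,0.1],[0,0,0]],[[0,0,0.1],[0,0,0]],[[0,0,0.1],[0,0,0]],[[0,0,0.1],[0,0,0]]]' |tail -4
python3 - <<'E'
from h import *
s=shot('wrist','w12'); cutters(s); t=shot('top','t12'); cutters(t)
shift([.5261,.393,.075],-79.4)
E
```

```text
opening: 0.0437
opening: 0.0438
opening: 0.044
tool_pos: [0.5231, 0.3923, 0.3181]
orientation: [-180.0, -0.0, -79.1]
force: [0.0, 0.1, 0.3]
opening: 0.0439
rack top 4281 ((503.89349365234375, 389.050537109375), (190.2922821044922, 60.0788459777832), 10.637080192565918)
cutter 105 [0.5264 0.3931 0.084 ] 0.0852 [[0.5265 0.3933 0.085 ]]
cutter 102 [0.4829 0.3852 0.0837] 0.0853 [[0.4836 0.3853 0.085 ]]
rack top 362 ((505.1990966796875, 389.19622802734375), (191.83795166015625, 62.13337707519531), 11.327256202697754)
row [0.0002, -0.0122, 1.2188] [-0.0003, 0.0001, 0.0009]
```

```bash
python3 -m handwheel '[[[0.001,-0.02,0.2],[0,0,0]],[[0.001,-0.02,0.4],[0,0,0]],[[0.001,-0.02,0.6],[0,0,0]],[[0.001,-0.02,0.75],[0,0,0]],[[0.001,-0.02,0.85],[0,0,0]]]' |tail -1
python3 -m handwheel '[[[0,0,0.08],[0,0,0]],[[0,0,0.16],[0,0,0]],[[0,0,0.24],[0,0,0]],[[0,0,0.32],[0,0,0]],[[0,0,0.365],[0,0,0]]]' |tail -4
python3 -m handwheel '[[[0,0,0],[0,0,0]],[[0,0,0],[0,0,0]],[[0,0,0],[0,0,0]],[[0,0,0],[0,0,0]],[[0,0,0],[0,0,0]]]' 1|tail -4
python3 -m handwheel '[[[0,0,0],[0,0,0]],[[0,0,0],[0,0,0]],[[0,0,0],[0,0,0]],[[0,0,0],[0,0,0]]]' |tail -4
python3 -m handwheel '[[[0,0,-0.05],[0,0,0]],[[0,0,-0.1],[0,0,0]],[[0,0,-0.2],[0,0,0]],[[0,0,-0.35],[0,0,0]],[[0,0,-0.5],[0,0,0]]]' |tail -1
python3 -m handwheel '[[[0,0,-0.2],[0,0,0]],[[0,0,-0.4],[0,0,0]],[[0,0,-0.6],[0,0,0]],[[0,0,-0.8],[0,0,0]],[[0,0,-0.8],[0,0,0]]]' |tail -4
cat >> h.py <<'E'
def held(s):
    C=cloud(s); p,r,o=tool(); T=r.inv().apply((C-p).reshape(-1,3)).reshape(C.shape)
    q=T[(np.abs(T[...,0])<.012)&(np.abs(T[...,1])<.03)&(T[...,2]>.016)&(T[...,2]<.09)]; print('held',len(q), 'x',(q[:,0].min()+q[:,0].max())/2 if len(q) else '','y axis',np.percentile(q[:,1],5)+.008 if len(q) else '','z max',q[:,2].max() if len(q) else '')
E
python3 - <<'E'
from h import *
s=shot('wrist','w13'); held(s); shift([.5472,-.187,.335],180)
E
```

```text
opening: 0.0439
tool_pos: [0.5269, 0.3927, 0.0736]
orientation: [180.0, -0.0, -79.1]
force: [-0.3, 0.0, -0.1]
opening: 0.0439
tool_pos: [0.5271, 0.394, 0.0754]
orientation: [-179.9, 0.1, -78.9]
force: [-0.9, 0.4, -0.3]
opening: 0.0161
tool_pos: [0.5273, 0.394, 0.0753]
orientation: [-179.9, 0.0, -78.9]
force: [0.0, -0.7, 6.3]
opening: 0.0149
opening: 0.0152
tool_pos: [0.529, 0.3947, 0.3453]
orientation: [-179.3, 0.4, -78.9]
force: [1.0, 0.9, 0.5]
opening: 0.0147
held 530 x 5.7403912988658774e-05 y axis -0.00010923945467970764 z max 0.058761020921132306
row [2.8724, 0.4638, 0.0093] [-0.0001, 0.0018, 0.2808]
```

```bash
python3 -m handwheel '[[[0.2,0.032,0],[0,0,0]],[[0.4,0.064,0],[0,0,0]],[[0.6,0.096,0],[0,0,0]],[[0.8,0.128,0],[0,0,0]],[[0.957,0.154,0],[0,0,0]]]' |tail -1
python3 -m handwheel '[[[0.2,0.032,0],[0,0,0]],[[0.4,0.064,0],[0,0,0]],[[0.6,0.096,0],[0,0,0]],[[0.8,0.128,0],[0,0,0]],[[0.957,0.154,0],[0,0,0]]]' |tail -1
python3 -m handwheel '[[[0.2,0.032,0],[0,0,0]],[[0.4,0.064,0],[0,0,0]],[[0.6,0.096,0],[0,0,0]],[[0.8,0.128,0],[0,0,0]],[[0.957,0.154,0],[0,0,0]]]' |tail -1
python3 -m handwheel '[[[0,0,0],[0,0,0.0936]],[[0,0,0],[0,0,0.0936]],[[0,0,0],[0,0,0.0936]],[[0,0,0],[0,0,0.0936]],[[0,0,0],[0,0,0.0936]]]' |tail -1
python3 -m handwheel '[[[0,0,0],[0,0,0.0936]],[[0,0,0],[0,0,0.0936]],[[0,0,0],[0,0,0.0936]],[[0,0,0],[0,0,0.0936]],[[0,0,0],[0,0,0.0936]]]' |tail -1
python3 -m handwheel '[[[0,0,0],[0,0,0.0936]],[[0,0,0],[0,0,0.0936]],[[0,0,0],[0,0,0.0936]],[[0,0,0],[0,0,0.0936]],[[0,0,0],[0,0,0.0936]]]' |tail -4
python3 - <<'E'
from h import *
s=shot('wrist','w14'); held(s); mouth(s); shift([.5472,-.187,.217],180)
E
```

```text
opening: 0.0152
opening: 0.015
opening: 0.0152
opening: 0.0154
opening: 0.0151
tool_pos: [0.5454, -0.1874, 0.3336]
orientation: [180.0, -0.1, 179.6]
force: [0.5, -1.2, -0.3]
opening: 0.0153
held 601 x 0.0003471566327994651 y axis 0.0012946043350653942 z max 0.06378684490858194
rim 594 [ 0.5271 -0.2082  0.193 ] [ 0.5716 -0.1527  0.1989]
fit 473 [ 0.5471 -0.1871] 0.0015383735573038044
row [-0.0097, 0.0018, 0.5833] [0.0001, -0.0002, -0.0019]
```

```bash
python3 -m handwheel '[[[-0.009,0,0.1],[0,0,-0.001]],[[-0.009,0,0.2],[0,0,-0.001]],[[-0.009,0,0.3],[0,0,-0.001]],[[-0.009,0,0.35],[0,0,-0.001]],[[-0.009,0,0.4],[0,0,-0.001]]]' |tail -4
python3 -m handwheel '[[[0,0,0.05],[0,0,0]],[[0,0,0.1],[0,0,0]],[[0,0,0.15],[0,0,0]],[[0,0,0.18],[0,0,0]],[[0,0,0.18],[0,0,0]]]' |tail -4
python3 -m handwheel '[[[0,0,0],[0,0,0]],[[0,0,0],[0,0,0]],[[0,0,0],[0,0,0]],[[0,0,-0.1],[0,0,0]],[[0,0,-0.2],[0,0,0]]]' 0.3|tail -4
python3 -m handwheel '[[[0,0,-0.2],[0,0,0]],[[0,0,-0.4],[0,0,0]],[[0,0,-0.4],[0,0,-0.02]],[[0,0,-0.4],[0,0,-0.04]],[[0,0,-0.4],[0,0,-0.06]]]' |tail -4
python3 - <<'E'
from h import *
s=shot('wrist','w15'); mouth(s); held(s)
E
python3 -m handwheel '[[[0,0,0],[0,0,-0.09]],[[0,0,0],[0,0,-0.09]],[[0,0,0],[0,0,-0.09]],[[0,0,0],[0,0,-0.09]],[[0,0,0],[0,0,-0.09]]]' 0|tail -1
python3 -m handwheel '[[[0,0,0],[0,0,-0.09]],[[0,0,0],[0,0,-0.09]],[[0,0,0],[0,0,-0.09]],[[0,0,0],[0,0,-0.09]],[[0,0,0],[0,0,-0.09]]]' |tail -1
python3 -m handwheel '[[[0,0,0],[0,0,-0.038]],[[0,0,0],[0,0,-0.038]],[[0,0,0],[0,0,-0.038]],[[0,0,0],[0,0,-0.038]],[[0,0,0],[0,0,-0.038]]]' |tail -4
python3 -c "
from h import *
shift([.4845,.3852,.33],-79.4)"
```

```text
tool_pos: [0.5473, -0.1875, 0.2531]
orientation: [180.0, -0.1, -179.6]
force: [0.5, 0.2, -1.0]
opening: 0.0148
tool_pos: [0.5473, -0.1875, 0.2167]
orientation: [180.0, -0.1, -179.7]
force: [-0.0, 0.5, -1.4]
opening: 0.015
tool_pos: [0.5475, -0.1876, 0.2583]
orientation: [180.0, -0.1, -179.7]
force: [1.5, -0.2, 0.3]
opening: 0.0304
tool_pos: [0.5483, -0.1876, 0.34]
orientation: [-179.9, 0.2, -157.8]
force: [-1.6, 0.5, -0.7]
opening: 0.031
rim 579 [ 0.5268 -0.2081  0.193 ] [ 0.5693 -0.1575  0.1986]
fit 459 [ 0.5473 -0.1871] 0.00155090470002119
held 0 x  y axis  z max 
opening: 0.0435
opening: 0.044
tool_pos: [0.548, -0.1877, 0.3385]
orientation: [-180.0, -0.0, -80.0]
force: [-0.7, 0.2, 1.0]
opening: 0.0436
row [-2.876, -0.1849, 0.042] [-0.0001, -0.0, -0.0017]
```

```bash
python3 -m handwheel '[[[-0.2,-0.013,0],[0,0,0]],[[-0.4,-0.026,0],[0,0,0]],[[-0.6,-0.04,0],[0,0,0]],[[-0.8,-0.05,0],[0,0,0]],[[-0.958,-0.062,0],[0,0,0]]]' |tail -1
python3 -m handwheel '[[[-0.2,-0.013,0],[0,0,0]],[[-0.4,-0.026,0],[0,0,0]],[[-0.6,-0.04,0],[0,0,0]],[[-0.8,-0.05,0],[0,0,0]],[[-0.958,-0.062,0],[0,0,0]]]' |tail -1
python3 -m handwheel '[[[-0.2,-0.013,0],[0,0,0]],[[-0.4,-0.026,0],[0,0,0]],[[-0.6,-0.04,0],[0,0,0]],[[-0.8,-0.05,0],[0,0,0]],[[-0.958,-0.062,0],[0,0,0]]]' |tail -1
python3 -m handwheel '[[[0,0,0.1],[0,0,-0.0017]],[[0,0,0.1],[0,0,-0.0017]],[[0,0,0.1],[0,0,-0.0017]],[[0,0,0.1],[0,0,-0.0017]]]' |tail -4
python3 - <<'E'
from h import *
s=shot('wrist','w16'); cutters(s)
shift([.4845,.3852,.075],-79.4)
E
```

```text
opening: 0.0437
opening: 0.0438
opening: 0.0437
tool_pos: [0.4822, 0.3839, 0.319]
orientation: [-180.0, -0.0, -79.2]
force: [-0.7, -0.6, 0.4]
opening: 0.0438
rack top 4718 ((503.736083984375, 388.9822692871094), (190.08056640625, 60.125511169433594), 10.684212684631348)
cutter 106 [0.4829 0.3852 0.0848] 0.0852 [[0.4832 0.3852 0.085 ]]
row [-0.0042, -0.0102, 1.2225] [-0.0002, 0.0001, 0.0005]
```

```bash
python3 -m handwheel '[[[-0.005,-0.01,0.2],[0,0,0]],[[-0.005,-0.01,0.4],[0,0,0]],[[-0.005,-0.01,0.6],[0,0,0]],[[-0.005,-0.01,0.75],[0,0,0]],[[-0.005,-0.01,0.85],[0,0,0]]]' |tail -1
python3 -m handwheel '[[[0,0,0.08],[0,0,0]],[[0,0,0.16],[0,0,0]],[[0,0,0.24],[0,0,0]],[[0,0,0.32],[0,0,0]],[[0,0,0.37],[0,0,0]]]' |tail -4
python3 -m handwheel '[[[0,0,0],[0,0,0]],[[0,0,0],[0,0,0]],[[0,0,0],[0,0,0]],[[0,0,0],[0,0,0]],[[0,0,0],[0,0,0]]]' 1|tail -4
python3 -m handwheel '[[[0,0,0],[0,0,0]],[[0,0,0],[0,0,0]],[[0,0,0],[0,0,0]],[[0,0,0],[0,0,0]]]' |tail -4
python3 -m handwheel '[[[0,0,-0.05],[0,0,0]],[[0,0,-0.1],[0,0,0]],[[0,0,-0.2],[0,0,0]],[[0,0,-0.35],[0,0,0]],[[0,0,-0.5],[0,0,0]]]' |tail -1
python3 -m handwheel '[[[0,0,-0.2],[0,0,0]],[[0,0,-0.4],[0,0,0]],[[0,0,-0.6],[0,0,0]],[[0,0,-0.8],[0,0,0]],[[0,0,-0.8],[0,0,0]]]' |tail -4
python3 -m handwheel '[[[0,0,0],[0,0,0]],[[0,0,0],[0,0,0]]]' |tail -4
python3 - <<'E'
from h import *
s=shot('wrist','w17'); held(s); shift([.5472,-.187,.335],180)
E
```

```text
opening: 0.0437
tool_pos: [0.4841, 0.3851, 0.0739]
orientation: [-180.0, 0.0, -79.2]
force: [-0.1, -0.4, -0.2]
opening: 0.0441
tool_pos: [0.484, 0.3864, 0.0754]
orientation: [-179.9, 0.1, -79.1]
force: [-0.3, 0.6, -0.1]
opening: 0.0159
tool_pos: [0.4841, 0.3864, 0.0752]
orientation: [-179.9, 0.0, -79.1]
force: [-0.7, -0.1, 5.5]
opening: 0.0152
opening: 0.0153
tool_pos: [0.4858, 0.3872, 0.3449]
orientation: [-179.3, 0.4, -79.1]
force: [1.0, -0.2, 0.0]
opening: 0.0152
tool_pos: [0.483, 0.3856, 0.3344]
orientation: [180.0, 0.0, -79.1]
force: [0.4, -0.1, -1.0]
opening: 0.0155
held 576 x -0.00010206625721217739 y axis 0.0012655413896621188 z max 0.06205006427611669
row [2.8712, 0.2255, -0.0058] [0.0001, -0.0003, 0.2803]
```

```bash
python3 -m handwheel '[[[0.2,0.016,0],[0,0,0]],[[0.4,0.032,0],[0,0,0]],[[0.6,0.048,0],[0,0,0]],[[0.8,0.064,0],[0,0,0]],[[0.957,0.075,0],[0,0,0]]]' |tail -1
python3 -m handwheel '[[[0.2,0.016,0],[0,0,0]],[[0.4,0.032,0],[0,0,0]],[[0.6,0.048,0],[0,0,0]],[[0.8,0.064,0],[0,0,0]],[[0.957,0.075,0],[0,0,0]]]' |tail -1
python3 -m handwheel '[[[0.2,0.016,0],[0,0,0]],[[0.4,0.032,0],[0,0,0]],[[0.6,0.048,0],[0,0,0]],[[0.8,0.064,0],[0,0,0]],[[0.957,0.075,0],[0,0,0]]]' |tail -1
python3 -m handwheel '[[[0,0,0],[0,0,0.0936]],[[0,0,0],[0,0,0.0936]],[[0,0,0],[0,0,0.0936]],[[0,0,0],[0,0,0.0936]],[[0,0,0],[0,0,0.0936]]]' |tail -1
python3 -m handwheel '[[[0,0,0],[0,0,0.0936]],[[0,0,0],[0,0,0.0936]],[[0,0,0],[0,0,0.0936]],[[0,0,0],[0,0,0.0936]],[[0,0,0],[0,0,0.0936]]]' |tail -1
python3 -m handwheel '[[[0,0,0],[0,0,0.0936]],[[0,0,0],[0,0,0.0936]],[[0,0,0],[0,0,0.0936]],[[0,0,0],[0,0,0.0936]],[[0,0,0],[0,0,0.0936]]]' |tail -4
python3 - <<'E'
from h import *
s=shot('wrist','w18'); held(s); mouth(s); shift([.5472,-.187,.217],180)
E
```

```text
opening: 0.0152
opening: 0.0151
opening: 0.0149
opening: 0.0154
opening: 0.0153
tool_pos: [0.5473, -0.1863, 0.3324]
orientation: [180.0, -0.2, 179.4]
force: [0.1, -0.5, -0.6]
opening: 0.0152
held 591 x 0.00037267729092286487 y axis 0.0014391111800824358 z max 0.06270759277852561
rim 614 [ 0.5267 -0.208   0.1931] [ 0.5691 -0.1656  0.1989]
fit 485 [ 0.5471 -0.1871] 0.001536780686933123
row [-0.0016, -0.0037, 0.5772] [0.0, -0.0006, -0.0023]
```

```bash
python3 -m handwheel '[[[-0.002,-0.01,0.1],[0,0,-0.002]],[[-0.002,-0.01,0.2],[0,0,-0.002]],[[-0.002,-0.01,0.3],[0,0,-0.002]],[[-0.002,-0.01,0.35],[0,0,-0.002]],[[-0.002,-0.01,0.4],[0,0,-0.002]]]' |tail -4
python3 -m handwheel '[[[0,0,0.05],[0,0,0]],[[0,0,0.1],[0,0,0]],[[0,0,0.15],[0,0,0]],[[0,0,0.18],[0,0,0]],[[0,0,0.18],[0,0,0]]]' |tail -4
python3 -m handwheel '[[[0,0,0],[0,0,0]],[[0,0,0],[0,0,0]],[[0,0,0],[0,0,0]],[[0,0,-0.1],[0,0,0]],[[0,0,-0.2],[0,0,0]]]' 0.3|tail -4
python3 -m handwheel '[[[0,0,-0.2],[0,0,0]],[[0,0,-0.4],[0,0,0]],[[0,0,-0.4],[0,0,-0.02]],[[0,0,-0.4],[0,0,-0.04]],[[0,0,-0.4],[0,0,-0.0603]]]' 0.45|tail -4
python3 - <<'E'
from h import *
s=shot('wrist','w19'); mouth(s); held(s)
E
python3 -m handwheel '[[[0,0,0],[0,0,-0.09]],[[0,0,0],[0,0,-0.09]],[[0,0,0],[0,0,-0.09]],[[0,0,0],[0,0,-0.09]],[[0,0,0],[0,0,-0.09]]]' |tail -1
python3 -m handwheel '[[[0,0,0],[0,0,-0.09]],[[0,0,0],[0,0,-0.09]],[[0,0,0],[0,0,-0.09]],[[0,0,0],[0,0,-0.09]],[[0,0,0],[0,0,-0.09]]]' |tail -1
python3 -m handwheel '[[[0,0,0],[0,0,-0.09]],[[0,0,0],[0,0,-0.09]],[[0,0,0],[0,0,-0.09]],[[0,0,0],[0,0,-0.09]],[[0,0,0],[0,0,-0.09]]]' |tail -1
python3 -m handwheel '[[[0,0.2,-0.1],[0,0,-0.03]],[[0,0.4,-0.2],[0,0,-0.03]],[[0,0.6,-0.3],[0,0,-0.03]],[[0,0.6,-0.4],[0,0,-0.03]],[[0,0.6,-0.4],[0,0,-0.03]]]' |tail -4
python3 - <<'E'
from h import *
s=shot('wrist','w20'); C=cloud(s)
hsv=cv2.cvtColor(s['color'],cv2.COLOR_RGB2HSV);m=((hsv[...,0]<8)|(hsv[...,0]>172))&(hsv[...,1]>120)
k=m&(np.abs(C[...,2]-.229)<.006)&(np.abs(C[...,0]-.54)<.09)&(np.abs(C[...,1]+.17)<.09);q=C[k];print('knob',len(q),np.median(q,0)); K=np.median(q,0)
mouth(s); shift([K[0],K[1],.35],-52)
cv2.imwrite('pics/w20c.png',s['color'][:,:,::-1])
E
```

```text
tool_pos: [0.5477, -0.1884, 0.2524]
orientation: [180.0, -0.2, -179.4]
force: [0.0, 0.2, -0.2]
opening: 0.0149
tool_pos: [0.5478, -0.1883, 0.2167]
orientation: [180.0, -0.1, -179.5]
force: [-0.8, 0.5, -0.6]
opening: 0.0153
tool_pos: [0.548, -0.1884, 0.2584]
orientation: [180.0, -0.1, -179.5]
force: [1.0, -0.4, 0.0]
opening: 0.0305
tool_pos: [0.5488, -0.1884, 0.34]
orientation: [-179.9, 0.2, -157.6]
force: [0.0, 0.3, -1.7]
opening: 0.0241
rim 586 [ 0.5268 -0.2081  0.193 ] [ 0.5847 -0.1519  0.1989]
fit 453 [ 0.5473 -0.1871] 0.0015374841135627005
held 0 x  y axis  z max 
opening: 0.0243
opening: 0.024
opening: 0.0242
tool_pos: [0.4426, -0.2491, 0.4246]
orientation: [-179.7, -0.5, -50.3]
force: [0.8, 0.0, 1.0]
opening: 0.0241
knob 15 [ 0.58270734 -0.12239819  0.22879385]
rim 461 [ 0.5268 -0.2079  0.193 ] [ 0.5693 -0.1652  0.1988]
fit 366 [ 0.5472 -0.1866] 0.0015715867700626998
row [-0.0397, -0.936, 0.3637] [-0.0007, -0.0009, 0.0049]
```

View pics/w20c.png

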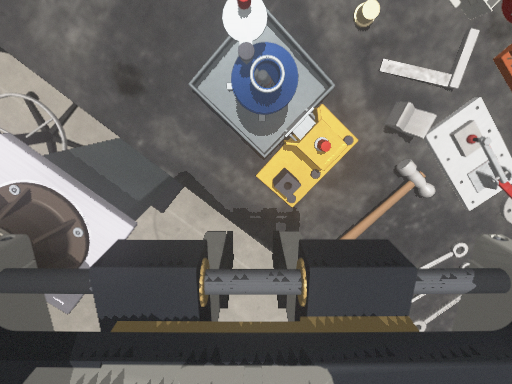

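```bash
python3 -m handwheel '[[[-0.01,-0.2,0.05],[0,0,-0.004]],[[-0.02,-0.4,0.1],[0,0,-0.004]],[[-0.03,-0.6,0.2],[0,0,-0.004]],[[-0.04,-0.8,0.3],[0,0,-0.004]],[[-0.04,-0.967,0.36],[0,0,-0.004]]]' |tail -4
python3 -m handwheel '[[[0,0,0.2],[0,0,0]],[[0,0,0.3],[0,0,0]],[[0,0,0.3],[0,0,0]],[[0,0,0.3],[0,0,0]],[[0,0,0.3],[0,0,0]]]' |tail -4
python3 - <<'E'
from h import *
shift([.5875,-.1185,.223],-48.6)
s=shot('wrist','w21'); C=cloud(s); p,r,o=tool()
hsv=cv2.cvtColor(s['color'],cv2.COLOR_RGB2HSV);m=((hsv[...,0]<8)|(hsv[...,0]>172))&(hsv[...,1]>120)
q=C[m&(np.abs(C[...,2]-.229)<.006)&(np.abs(C[...,0]-.58)<.06)&(np.abs(C[...,1]+.13)<.06)]
if len(q): print('knob',len(q),q.min(0),q.max(0))
E
```

```text
tool_pos: [0.5874, -0.1146, 0.3445]
orientation: [180.0, 0.1, -48.7]
force: [0.3, -0.7, 0.2]
opening: 0.0239
tool_pos: [0.5875, -0.1168, 0.2879]
orientation: [-179.9, -0.1, -48.6]
force: [-0.1, -0.4, 0.6]
opening: 0.0238
row [0.006, 0.0061, 0.3246] [-0.0002, -0.0003, 0.0001]
knob 295 [ 0.58132122 -0.12447845  0.2230729 ] [ 0.59557923 -0.10995119  0.23095339]
```

```bash
python3 -m handwheel '[[[0.003,0.003,0.1],[0,0,0]],[[0.003,0.003,0.2],[0,0,0]],[[0.003,0.003,0.28],[0,0,0]],[[0.003,0.003,0.32],[0,0,0]],[[0.003,0.003,0.32],[0,0,0]]]' |tail -4
python3 -m handwheel '[[[0.0283,0.0016,0],[0,0,0.01806]],[[0.0562,0.0064,0],[0,0,0.0361]],[[0.0835,0.0143,0],[0,0,0.0542]],[[0.1096,0.0253,0],[0,0,0.0722]],[[0.1343,0.0392,0],[0,0,0.0903]]]' |tail -4
python3 -m handwheel '[[[0.0283,0.0016,0],[0,0,0.01806]],[[0.0562,0.0064,0],[0,0,0.0361]],[[0.0835,0.0143,0],[0,0,0.0542]],[[0.1096,0.0253,0],[0,0,0.0722]],[[0.1343,0.0392,0],[0,0,0.0903]]]' |tail -4
python3 -m handwheel '[[[0.0283,0.0016,0],[0,0,0.01806]],[[0.0562,0.0064,0],[0,0,0.0361]],[[0.0835,0.0143,0],[0,0,0.0542]],[[0.1096,0.0253,0],[0,0,0.0722]],[[0.1343,0.0392,0],[0,0,0.0903]]]' |tail -4
python3 -m handwheel '[[[0.0283,0.0016,0],[0,0,0.01806]],[[0.0562,0.0064,0],[0,0,0.0361]],[[0.0835,0.0143,0],[0,0,0.0542]],[[0.1096,0.0253,0],[0,0,0.0722]],[[0.1343,0.0392,0],[0,0,0.0903]]]' |tail -4
python3 -m handwheel '[[[0.0073,0,0],[0,0,0.005]],[[0.0146,0.0004,0],[0,0,0.009]],[[0.022,0.001,0],[0,0,0.014]],[[0.022,0.001,0],[0,0,0.014]]]' |tail -4
```

```text
tool_pos: [0.5863, -0.1176, 0.222]
orientation: [180.0, 0.0, -48.6]
force: [-0.4, 0.8, 0.1]
opening: 0.0241
tool_pos: [0.5998, -0.1429, 0.2245]
orientation: [-179.8, -0.0, -81.4]
force: [0.4, 0.2, -0.6]
opening: 0.024
tool_pos: [0.5963, -0.1708, 0.2246]
orientation: [-179.8, 0.1, -113.9]
force: [0.8, 1.6, -1.2]
opening: 0.024
tool_pos: [0.5783, -0.1924, 0.2247]
orientation: [-179.8, 0.2, -146.4]
force: [-0.4, 0.5, 0.0]
opening: 0.0242
tool_pos: [0.5515, -0.201, 0.2247]
orientation: [-180.0, 0.2, -178.9]
force: [0.6, 0.1, -0.5]
opening: 0.0246
tool_pos: [0.5469, -0.2007, 0.2247]
orientation: [-180.0, 0.2, 176.3]
force: [-0.3, -0.5, -0.1]
opening: 0.0243
```

```bash
python3 -m handwheel '[[[0.006,0,0],[0,0,0]],[[0.012,0,0],[0,0,0]],[[0.018,0,0],[0,0,0]],[[0.02,0,0],[0,0,0]],[[0.02,0,0],[0,0,0]]]' |tail -4
python3 -m handwheel '[[[0.005,0,0],[0,0,0]],[[0.005,0,0],[0,0,0]],[[0.005,0,0],[0,0,0]]]' |tail -4
python3 -m handwheel '[[[0.005,0,0],[0,0,0]],[[0.005,0,0],[0,0,0]],[[0.005,0,0],[0,0,0]]]' |tail -4
python3 -m handwheel '[[[0.005,0,0],[0,0,0]],[[0.005,0,0],[0,0,0]],[[0.005,0,0],[0,0,0]]]' |tail -4
```

```text
tool_pos: [0.5428, -0.2002, 0.2229]
orientation: [-180.0, 0.1, 176.4]
force: [3.1, -0.7, 1.5]
opening: 0.0241
tool_pos: [0.5426, -0.2002, 0.2229]
orientation: [-180.0, 0.2, 176.4]
force: [6.1, -1.4, 1.5]
opening: 0.0243
tool_pos: [0.5422, -0.2001, 0.2231]
orientation: [-180.0, 0.3, 176.4]
force: [7.8, -1.2, 1.1]
opening: 0.0239
tool_pos: [0.5416, -0.2001, 0.2234]
orientation: [-180.0, 0.3, 176.4]
force: [8.1, -1.7, 1.8]
opening: 0.0243
```

```bash
python3 -m handwheel '[[[-0.035,0,0],[0,0,0]],[[-0.035,0,0],[0,0,0]],[[-0.035,0,-0.2],[0,0,0]],[[-0.035,0,-0.4],[0,0,0]],[[-0.035,0,-0.6],[0,0,0]]]' |tail -4
python3 -m handwheel '[[[0,0.2,-0.1],[0,0,0]],[[0,0.4,-0.2],[0,0,0]],[[0,0.4,-0.2],[0,0,0]],[[0,0.4,-0.2],[0,0,0]],[[0,0.4,-0.2],[0,0,0]]]' |tail -4
python3 - <<'E'
from h import *
s=shot('wrist','w22'); C=cloud(s)
hsv=cv2.cvtColor(s['color'],cv2.COLOR_RGB2HSV);m=((hsv[...,0]<8)|(hsv[...,0]>172))&(hsv[...,1]>120)
q=C[m&(np.abs(C[...,2]-.229)<.006)&(np.abs(C[...,0]-.55)<.05)];print('knob',((q.min(0)+q.max(0))/2).round(4))
q=C[(np.abs(C[...,2]-.203)<.004)&(np.abs(C[...,0]-.545)<.06)&(np.abs(C[...,1]+.187)<.05)];print('cover',q.min(0).round(4),q.max(0).round(4))
q=C[m&(np.abs(C[...,2]-.093)<.008)&(C[...,1]<-.3)];print('pin',np.median(q,0).round(4))
t=shot('top','t22'); a=np.load('pics/t0.npz')
d=cv2.absdiff(t['color'],a['color']).sum(2); 
cutters(t)
print(tool()[2]['clock'])
cv2.imwrite('pics/end.png',np.vstack([cv2.resize(s['color'][:270,60:420],(720,540))[::1,:][:300],cv2.resize(t['color'][140:290,110:410],(720,300))])[:,:,::-1])
E
```

```text
tool_pos: [0.5446, -0.2002, 0.3424]
orientation: [180.0, -0.3, 176.4]
force: [1.0, -0.7, 0.4]
opening: 0.0239
tool_pos: [0.5504, -0.1201, 0.3814]
orientation: [180.0, -0.1, 176.5]
force: [0.6, -1.2, 0.2]
opening: 0.0239
knob [ 0.5471 -0.2019  0.229 ]
cover [ 0.5232 -0.2126  0.2005] [ 0.5742 -0.1421  0.207 ]
pin [ 0.538  -0.3302  0.093 ]
rack top 581 ((505.7347412109375, 389.1537780761719), (192.9540557861328, 63.55463409423828), 10.779035568237305)
69.85
```

View pics/end.png

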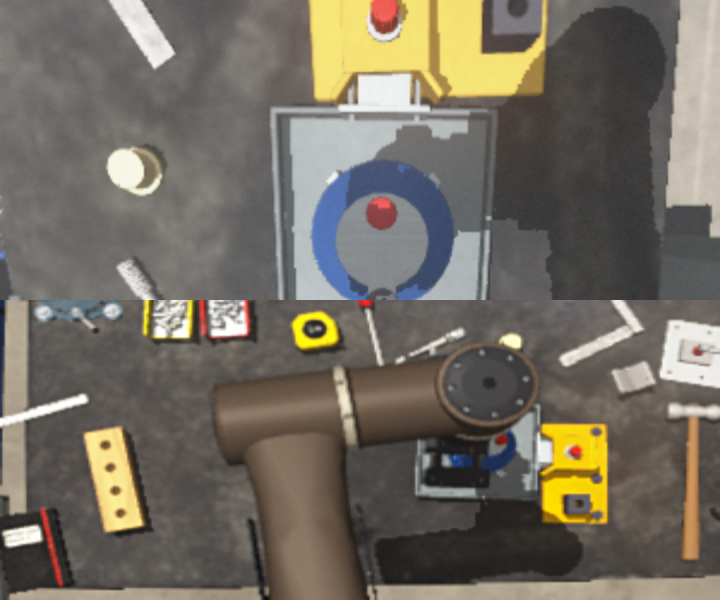

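Run:
```python
from h import *
s=np.load('pics/w22.npz'); C=cloud(s)
# tray rim points (z~.03) left/right faces
q=C[(np.abs(C[...,2]-.03)<.0035)&(np.abs(C[...,0]-.545)<.11)&(C[...,1]>-.29)&(C[...,1]<-.08)]
print(len(q),cv2.minAreaRect((q[:,:2]*1000).astype(np.float32)))
for a,b in((1,-1),(-1,1)):
    pts=[]
    for y in np.arange(-.27,-.11,.01):
        r=q[np.abs(q[:,1]-y)<.005]
        if len(r): pts.append((y,r[:,0].max() if a>0 else r[:,0].min()))
    pts=np.array(pts); f=np.polyfit(pts[:,0],pts[:,1],1); print('side yaw',-np.degrees(np.arctan(f[0])),'x at -.187',np.polyval(f,-.187),len(pts))
pts=[]
for x in np.arange(.47,.62,.008):
    r=q[np.abs(q[:,0]-x)<.004]
    if len(r): pts.append((x,r[:,1].min()))
pts=np.array(pts); pts=pts[np.abs(pts[:,1]-np.median(pts[:,1]))<.01]; f=np.polyfit(*pts.T,1);print('front yaw',np.degrees(np.arctan(f[0])),np.polyval(f,.545))
hsv=cv2.cvtColor(s['color'],cv2.COLOR_RGB2HSV)
h=C[cv2.inRange(hsv,(18,120,60),(35,255,255))>0]; h=h[(h[:,2]<.02)&(h[:,1]<-.28)]; 
pts=[]
for x in np.arange(.42,.6,.008):
    r=h[np.abs(h[:,0]-x)<.004]
    if len(r)>3: pts.append((x,r[:,1].max()))
pts=np.array(pts);print(pts[:,1].round(4)); f=np.polyfit(*pts[pts[:,0]<.5].T,1);print('hitch front yaw',np.degrees(np.arctan(f[0])))
```

```text
1051 ((547.8645629882812, -191.426025390625), (200.7345733642578, 182.35873413085938), 85.94815826416016)
side yaw -3.8851371951323994 x at -.187 0.6389684841960463 17
side yaw -4.250444911480951 x at -.187 0.45784823504746036 17
front yaw -4.353467067138146 -0.2800165880688734
[-0.2882 -0.2888 -0.2893 -0.2898 -0.2899 -0.2902 -0.2898 -0.2902 -0.2905
 -0.2911 -0.3034 -0.2919 -0.2954 -0.2952 -0.2948 -0.3028 -0.2945 -0.2946]
hitch front yaw -1.8668174994908329
```

```bash
python3 -m handwheel '[[[-0.2,-0.05,0],[0,0,0]],[[-0.4,-0.1,0],[0,0,0]],[[-0.65,-0.15,0],[0,0,0]],[[-0.65,-0.15,0],[0,0,0]],[[-0.65,-0.15,0],[0,0,0]]]' -1|tail -4
python3 -m handwheel '[[[0,0,0],[0,0,-0.085]],[[0,0,0],[0,0,-0.085]],[[0,0,0],[0,0,-0.085]],[[0,0,0],[0,0,-0.085]],[[0,0,0],[0,0,-0.085]]]' |tail -1
python3 -m handwheel '[[[0,0,0],[0,0,-0.085]],[[0,0,0],[0,0,-0.085]],[[0,0,0],[0,0,-0.085]],[[0,0,0],[0,0,-0.085]],[[0,0,0],[0,0,-0.085]]]' |tail -1
python3 -m handwheel '[[[0,0,0],[0,0,-0.085]],[[0,0,0],[0,0,-0.085]],[[0,0,0],[0,0,-0.085]],[[0,0,0],[0,0,-0.085]],[[0,0,0],[0,0,-0.085]]]' |tail -4
python3 -c "
from h import *
shift([.68,-.15,.022],-91.7)"
```

```text
tool_pos: [0.6805, -0.1606, 0.3769]
orientation: [-180.0, -0.4, 176.3]
force: [-0.8, 0.6, -0.7]
opening: 0.0519
opening: 0.0841
opening: 0.0875
tool_pos: [0.6777, -0.1594, 0.3819]
orientation: [179.9, 0.0, -91.4]
force: [-0.1, 0.3, 0.1]
opening: 0.0875
row [-0.0472, -0.0125, 1.7993] [0.0002, 0.0, 0.0007]
```

```bash
python3 -m handwheel '[[[-0.047,-0.012,0.2],[0,0,0]],[[-0.047,-0.012,0.4],[0,0,0]],[[-0.047,-0.012,0.6],[0,0,0]],[[-0.047,-0.012,0.8],[0,0,0]],[[-0.047,-0.012,0.9],[0,0,0]]]' |tail -1
python3 -m handwheel '[[[0,0,0.2],[0,0,0]],[[0,0,0.4],[0,0,0]],[[0,0,0.6],[0,0,0]],[[0,0,0.8],[0,0,0]],[[0,0,0.89],[0,0,0]]]' |tail -4
python3 -m handwheel '[[[0,0.03,0],[0,0,0]],[[0,0.06,0],[0,0,0]],[[0,0.09,0],[0,0,0]],[[0,0.11,0],[0,0,0]],[[0,0.12,0],[0,0,0]]]' |tail -4
python3 -m handwheel '[[[0,0.01,0],[0,0,0]],[[0,0.02,0],[0,0,0]],[[0,0.03,0],[0,0,0]],[[0,0.03,0],[0,0,0]]]' |tail -4
```

```text
opening: 0.0878
tool_pos: [0.6769, -0.15, 0.0185]
orientation: [179.6, 0.0, -91.9]
force: [-0.9, 0.4, -0.8]
opening: 0.0881
tool_pos: [0.6579, -0.1486, 0.0267]
orientation: [-179.8, 0.0, -91.8]
force: [0.7, 0.2, 0.4]
opening: 0.0873
tool_pos: [0.6538, -0.1482, 0.0256]
orientation: [-179.7, 0.0, -91.8]
force: [4.6, 0.3, 1.5]
opening: 0.0876
```

```bash
python3 -m handwheel '[[[0,0.01,0],[0,0,0]],[[0,0.02,0],[0,0,0]],[[0,0.02,0],[0,0,0]],[[0,0.02,0],[0,0,0]]]' |tail -4
python3 -m handwheel '[[[0,0.01,0],[0,0,0]],[[0,0.02,0],[0,0,0]],[[0,0.025,0],[0,0,0]],[[0,0.025,0],[0,0,0]]]' |tail -4
python3 -m handwheel '[[[0,-0.05,0],[0,0,0]],[[0,-0.15,0],[0,0,0]],[[0,-0.15,-0.2],[0,0,0]],[[0,-0.15,-0.4],[0,0,0]],[[0,-0.15,-0.6],[0,0,0]]]' |tail -4
python3 -m handwheel '[[[0,0,-0.2],[0,0,0]],[[0,0,-0.4],[0,0,0]],[[0,0,-0.6],[0,0,0]],[[0,0,-0.8],[0,0,0]],[[0,0,-1],[0,0,0]]]' |tail -4
python3 -m handwheel '[[[0,0.3,-0.1],[0,0,0]],[[0,0.6,-0.1],[0,0,0]],[[0,0.95,-0.1],[0,0,0]],[[0,0.95,-0.1],[0,0,0]],[[0,0.95,-0.1],[0,0,0]]]' |tail -4
cat > chk.py <<'E'
from h import *
import sys
s=shot('wrist',sys.argv[1]); C=cloud(s)
q=C[(np.abs(C[...,2]-.03)<.0035)&(np.abs(C[...,0]-.545)<.11)&(C[...,1]>-.29)&(C[...,1]<-.08)]
print(len(q),cv2.minAreaRect((q[:,:2]*1000).astype(np.float32)))
for a in(1,-1):
    pts=[]
    for y in np.arange(-.26,-.11,.01):
        r=q[np.abs(q[:,1]-y)<.005]
        if len(r): pts.append((y,r[:,0].max() if a>0 else r[:,0].min()))
    pts=np.array(pts); f=np.polyfit(pts[:,0],pts[:,1],1); print('side yaw',-np.degrees(np.arctan(f[0])),'x at -.187',np.polyval(f,-.187),len(pts))
hsv=cv2.cvtColor(s['color'],cv2.COLOR_RGB2HSV);m=((hsv[...,0]<8)|(hsv[...,0]>172))&(hsv[...,1]>120)
q=C[m&(np.abs(C[...,2]-.229)<.006)&(np.abs(C[...,0]-.55)<.05)]; 
if len(q): print('knob',((q.min(0)+q.max(0))/2).round(4))
q=C[(np.abs(C[...,2]-.203)<.004)&(np.abs(C[...,0]-.545)<.06)&(np.abs(C[...,1]+.187)<.05)];print('cover',q.min(0).round(4),q.max(0).round(4))
q=C[m&(np.abs(C[...,2]-.093)<.008)&(C[...,1]<-.3)];print('pin',len(q),np.median(q,0).round(4))
print(tool()[0],tool()[2]['clock'])
E
python3 chk.py w23
```

```text
tool_pos: [0.651, -0.1474, 0.0256]
orientation: [-179.6, 0.0, -91.8]
force: [7.3, 3.2, 1.5]
opening: 0.0878
tool_pos: [0.6467, -0.1466, 0.0257]
orientation: [-179.5, 0.1, -91.8]
force: [8.9, 6.6, 1.9]
opening: 0.0877
tool_pos: [0.6715, -0.1492, 0.1433]
orientation: [179.7, -0.0, -91.8]
force: [2.3, -0.2, 0.9]
opening: 0.0876
tool_pos: [0.6716, -0.1492, 0.346]
orientation: [179.9, -0.0, -91.8]
force: [1.1, 0.2, 0.1]
opening: 0.0877
tool_pos: [0.4787, -0.1433, 0.3645]
orientation: [179.9, 0.0, -91.8]
force: [-0.7, -0.1, 0.4]
opening: 0.0878
1130 ((542.8602294921875, -190.8250732421875), (199.9153289794922, 181.2187042236328), 87.59554290771484)
side yaw -2.594762307029474 x at -.187 0.6330014637288995 16
side yaw -2.833650037518712 x at -.187 0.4534075416353507 16
knob [ 0.543  -0.2015  0.2287]
cover [ 0.518  -0.2114  0.1999] [ 0.5691 -0.1425  0.2068]
pin 147 [ 0.5387 -0.3296  0.0931]
[ 0.4760153  -0.14331383  0.36576944] 75.0667
```

Run:
```python
from h import *
t=shot('top','t24'); a=np.load('pics/t0.npz')
d=cv2.absdiff(t['color'],a['color']).sum(2)
for n,(x0,x1,y0,y1) in dict(tape=(228,256,145,168),micr=(272,306,152,176)).items(): print(n,(d[y0:y1,x0:x1]>90).sum(),(y1-y0)*(x1-x0))
p,r,o=tool(); print(o['force'],o['clock']); close_job()
```

```text
tape 0 644
micr 0 816
[0.53743181 0.41462669 0.22226073] 75.1167
the job is handed in; nothing more can be done
```

The job is done and handed in at about 75 s of the 210 s allowed.

**What I did**
- I slid the canister on its tray until the lug stopped against the back wall of the fork, with about 26 N at the stop.
- I moved the pin from its parking block through fork and lug until the flange sat on the fork, with about 19 N at seating.
- I swung the cover open about 2.3 rad and fed all three worn end mills that were present down the neck, one at a time.
- I swung the cover shut against its stop.
- The tray had turned about 2.4° on the pin. I measured this after closing the cover, so I nudged its +x side to square it up again.

**Last checks**
- **Pin:** its top is at 93 mm, which is the seated height.
- **Cover and cutters:** the cover is centred on the can to about 1 mm. The wooden block is empty, and nothing was left in the gripper after each drop.
- **Bystanders:** the top camera shows no change at the tape measure or the micrometer compared with the start.
- **Robot:** it stands clear, with no force on the tool.

**Where readings disagreed**
- The tray's yaw still reads about 1° away from the fork's, -2.7° against -1.7°. That is about what the cameras can resolve and within the play of the lug.
- I did not look into the can to see the end mills. That they are inside follows from the drops through the neck without contact.

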